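Fit the work lamp with two packs from the clip strip

TASK

The work lamp is out of power: pull the two long battery packs one at a time out of the sprung clips on the sloping strip, laying each flat in an empty bay of the lamp, lowered in by hand and not dropped, before you pull the next. With both bays filled, flip the lamp's toggle switch fully over. Leave the short pack in its clip and the jars, cork and scraper where they are.

Things in the scene. Friction and masses are not known exactly. Their poses are not given: they have to be found in the camera images.
- pack_a_mid (a point): Battery pack, black body 130 (x) x 30 (y) x 24 mm (z); on top at mid-length a grey grip fin 55 (x) x 16 (y) x 30 mm (z). 54 mm high in all, about 200 g. A ridge half-way along each side, 54 mm long, makes it 38 mm wide. Same both ways round. Point: its centre, 27 mm over the underside (3 mm above the body's top); own axes, z out of the fin's top. A long one, in one of three clips.
- pack_b_mid (a point): Battery pack, black body 130 (x) x 30 (y) x 24 mm (z); on top at mid-length a grey grip fin 55 (x) x 16 (y) x 30 mm (z). 54 mm high in all, about 200 g. A ridge half-way along each side, 54 mm long, makes it 38 mm wide. Same both ways round. Point: its centre, 27 mm over the underside (3 mm above the body's top); own axes, z out of the fin's top. The other long one.
- short_pack_mid (a point): Battery pack, black body 85 (x) x 30 (y) x 24 mm (z); on top at mid-length a grey grip fin 55 (x) x 16 (y) x 30 mm (z). 54 mm high in all, about 140 g. A ridge half-way along each side, 54 mm long, makes it 38 mm wide. Same both ways round. Point: its centre, 27 mm over the underside (3 mm above the body's top); own axes, z out of the fin's top. The short one: stays.
- strip: Fixed steel clip strip: a plate 170 mm long (uphill) x 270 mm wide that rises at 25 degrees in the strip's +x (away from the robot), on a flat foot. Origin: centre of the foot's underside; x uphill but level, y along the row, z up. Packs lie on the plate, length uphill, fins square out of the plate: 25 degrees from vertical, leaning to the strip's -x, roughly to the robot. A pack comes out only square to the plate.
- clip_mid (a point): The middle one of three clips, 80 mm apart along the strip's y: the point of the plate, 66 mm over the table, under that pack's centre. Two sprung steel jaws, 21 mm high over the plate, snap over a pack's side ridges; four fixed lugs 13 mm high stop it sliding. Pulled square off the plate a pack needs about 6 to 14 N over the first 5 mm, then gives; after 20 mm it is free.
- bay_right (a point): Centre of the floor, 28 mm over the table, of the battery bay next to the switch in the fixed work lamp. Axes are the lamp's: x along the bay, away from the robot; y across; z up. Each bay is an open trough 154 (x) x 52 mm (y) inside, walls 14 mm high; a long pack lies in it flat, length along x, fin up. The low flood head lies beyond in +x, up to 80 mm over the table.
- bay_left (a point): The same for the second bay, 80 mm farther in the lamp's +y. Both bays are empty at the start; either long pack may go in either.
- switch_tip (a point): Tip of the lamp's toggle switch: a grey lever about 70 mm long on a small black block on the lamp's base, 87 mm from the right bay's centre line in the lamp's -y. Off, it leans towards the robot (lamp's -x); pushed in the lamp's +x near the tip it swings over the top. Free room all round it on the near side.
- switch (a joint): Toggle switch angle in rad: about 0 off (leaning to the lamp's -x), 1.0 fully over to the lamp's +x (on). It stays where it is left.
- jar_1_mid (a point): Small closed glass jar with a twist cap, 60 mm across and 75 mm high, standing to the right of the strip; this point is about half-way up. Bystander.
- jar_2_mid (a point): The second such jar, standing beside the lamp. Bystander.
- cork_mid (a point): Cork stopper standing upright, 36 mm across the top and 40 mm high; this point is half-way up. Bystander.
- scraper_mid (a point): Green plastic scraper 210 mm long lying on the black silicone mat right of the strip; this point is half-way up its thickness, in the middle of its length. Bystander.
There are look-alikes about, which are no part of the job. What is shaped like the part that bears pack_b_mid but green is not meant.

How it is judged:
By the outcome, as a careful person would: the job done as asked, in the order asked, and still so for the second after the job is handed in, with the robot touching nothing.
It also fails if it takes over 67 s, if anything falls off the work surface, if the arm or the gripper's body presses on something with over 40 N, if the wrist force passes 120 N, or if a joint passes its speed limit or range.

ROBOT

A 6-joint arm with a two-finger parallel gripper is mounted at the origin on the work surface. World frame = base frame: x ahead of the robot, y to its left, z up, the work surface at z = 0. Lengths are in m, angles in degrees, forces in N, time in s.
With the tool pointing down it reaches from about 0.35 to 0.875 m from the base axis. Payload 4.2 kg.
Tool frame: the origin (TCP) lies midway between the tips of the shut fingers; the grasp point (between the pads) lies 19 mm behind it (r.pinch_z is the distance from the TCP to the grasp point, in m); z points along the fingers, y is the direction in which the jaws open and shut (so a half turn about z gives the same grasp; the last joint's range is limited). The gripper opens to 87 mm and grips with 3 to 60 N. Pads are 19 mm wide; open, the fingers measure 117 mm over their backs; the gripper's body (75 mm by 190 mm) begins 51 mm behind the grasp point.
Start: joints at [81.394, 22.042, 0.453, 0, -68.411, -14.817], TCP at [0.248, 0.573, 0.223] pointing down, gripper open.
Joint ranges: [-179.83, 179.83], [-69.29, 118.12], [-61.27, 80.66], [-181.25, 117.63], [-171.15, -9.14], [-177.46, 177.46]. Speed limits (degrees/s): [159.86, 159.86, 180, 180, 180, 180].

INTERFACE

Orientations are given as a 3x3 rotation matrix whose columns are the frame's x, y, z axes.
In Python, from station import r, optics, workorder gives the robot as it stands.
- The arm moves only by the tool carry_out, never from a script. Its argument "commands" is a list of rows, each a list of 3 entries, a list of its own where there are three numbers: the shift along the tool's x, y, z in m, then the turn, a rotation vector about the tool's x, y, z in degrees, then the finger opening in m, from 0 to 0.087. In form: [[[tx, ty, tz], [ax, ay, az], grip], ...]. A call has 1 to 12 rows; each row shifts and turns the pose as measured when the row begins, along the tool's axes as they then stand; what a row does not reach is not made up. A row lasts 1/12 s, in which the tool goes at most 41.7 mm and 7.16 degrees, less where a joint would pass 70% of its speed; a pose out of reach is approached as far as the arm can. A call with a gripper value outside its range is refused whole. The fingers move at their own pace and stop on an object; the grip force is fixed at half the most. Time passes only in rows, so rows that do not move let the fingers close. It gives the time, the measured TCP pose, the force and the opening at its end, in the units of the state.
- r.sense(): the state, without advancing time (a new reading comes with each control period).
- optics.capture(name): name is "side" or "top" or "wrist"; returns a dict with "img" (480x640x3 uint8, red, green, blue), "mtx" (3x3 intrinsics, pixels), "D" ([k1, k2, p1, p2, k3] as OpenCV has them; the pictures are not rectified), "extrinsics" (4x4, takes a point from camera to world coordinates). Camera axes: x right, y down, z forward; pixel columns grow to the right and rows downward; lengths in m; the calibration is good to about 2 mm. A picture is of the moment at which its call begins. There is no depth.
- workorder.finish_job(): hands the job in, once; it reports no verdict.
The state is a dict: "time_s": time; "joints": joint angles; "joint_velocities": joint speeds; "effort": joint torques, N m; "tcp_pos": TCP position; "ee_rot": TCP orientation; "wrist_force": force on the tool from outside, world axes, zero at the start; "moment": the same for the moment, N m; "gripper_width": opening from 0.0 (shut) to 1.0 (fully open).
Only numpy, scipy, OpenCV 4.12 (cv2) and the standard library are available. Lean on these libraries where they do the work, as an engineer would, in place of code of your own. Each camera call takes 0.05 s, during which the arm holds its last target.

## Working session

There is one attempt and no reset: what is moved stays moved. The work goes in short steps, Python scripts to look and compute and a tool call to move; the robot and the scene stay as the last step left them, time stands still between calls to the robot, and variables do not carry over. Pictures are saved under pics/ and viewed, and the job is handed in when it is done.

Besides the shell and the picture viewer there is one more tool, called by a JSON object that holds its "api" and its "payload". carry_out: Moves the arm, as the interface text tells. Its arguments: {"type":"object","properties":{"commands":{"type":"array","items":{"type":"array"}}},"required":["commands"]}

```bash
mkdir -p pics; ls; python3 - <<'E'
from station import r, optics, workorder
import cv2
for n in ["side","top","wrist"]:
    c=optics.capture(n); cv2.imwrite(f"pics/{n}0.png",c["img"][:,:,::-1])
    print(n,c["mtx"].tolist(),c["D"],c["extrinsics"].round(4).tolist())
s=r.sense();print(s, r.pinch_z)
E
```

```text
pics
side [[473.7277560518442, 0.0, 318.5240624400355], [0.0, 473.7277560518442, 241.8238389173135], [0.0, 0.0, 1.0]] [-0.0366622  0.         0.         0.         0.       ] [[0.7167, -0.4419, 0.5395, -0.1057], [-0.6972, -0.4342, 0.5705, -0.7663], [-0.0179, -0.785, -0.6193, 0.9194], [0.0, 0.0, 0.0, 1.0]]
top [[530.8591174005184, 0.0, 324.59983644374114], [0.0, 530.8591174005184, 234.54818762352198], [0.0, 0.0, 1.0]] [0.03902314 0.         0.         0.         0.        ] [[0.004, -0.99, 0.1407, 0.3873], [-1.0, -0.0043, -0.0017, -0.0039], [0.0022, -0.1407, -0.9901, 1.6677], [0.0, 0.0, 0.0, 1.0]]
wrist [[339.4183364732277, 0.0, 312.83893799693556], [0.0, 339.4183364732277, 236.11827748791393], [0.0, 0.0, 1.0]] [-0.02993226  0.          0.          0.          0.        ] [[-0.3968, -0.8829, -0.2511, 0.3181], [-0.9179, 0.3822, 0.1065, 0.5437], [0.0019, 0.2728, -0.9621, 0.3839], [0.0, 0.0, 0.0, 1.0]]
{'time_s': 0.15, 'joints': array([ 8.13916737e+01,  2.20800934e+01,  3.95512393e-01, -1.97280130e-02,
       -6.84106876e+01, -1.48153299e+01]), 'joint_velocities': array([-0.0595028 , -0.05788832,  0.19592239, -0.0385268 , -0.07709174,
        0.00428273]), 'effort': array([ 4.06091012e-04, -3.91052699e+01,  1.87586349e+01,  4.22231287e+00,
        1.23461348e-02, -1.37216762e-04]), 'tcp_pos': array([0.24827409, 0.57306173, 0.22170343]), 'ee_rot': array([[ 9.17540129e-01, -3.97642794e-01, -5.65432022e-04],
       [-3.97643179e-01, -9.17538748e-01, -1.59607587e-03],
       [ 1.15862279e-04,  1.68930385e-03, -9.99998566e-01]]), 'wrist_force': array([ 0.34580516, -0.93929653, -0.78265995]), 'moment': array([-0.04225433, -0.01550291, -0.00866274]), 'gripper_width': 0.9992982007528064} 0.0187
```

View pics/side0.png

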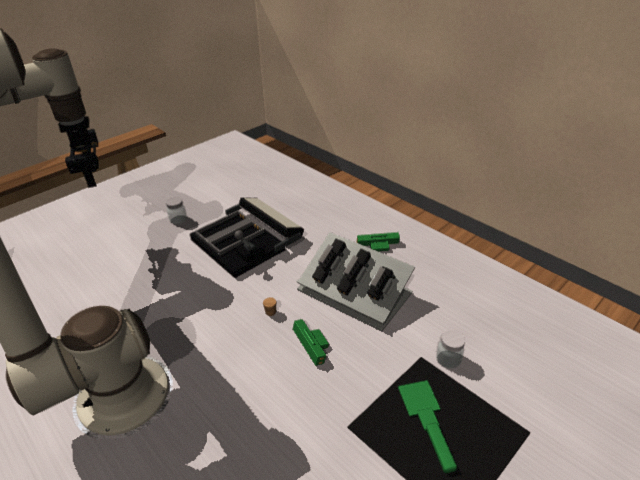

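View pics/top0.png

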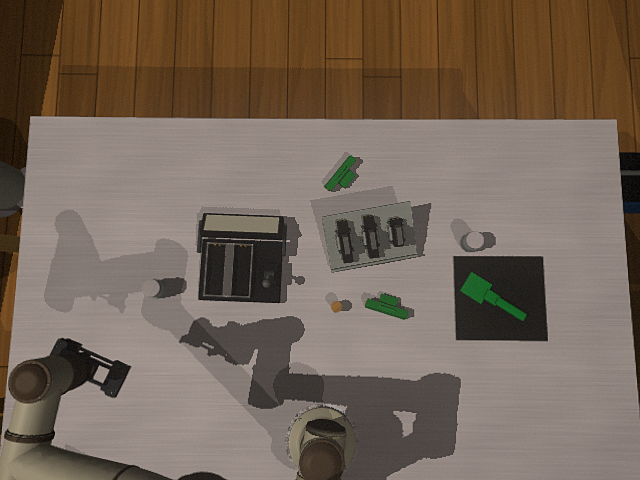

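View pics/wrist0.png

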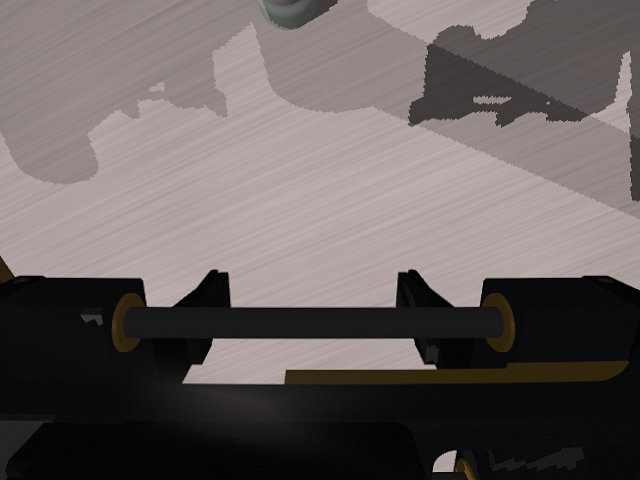

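```bash
python3 - <<'E'
import cv2
t=cv2.imread("pics/top0.png"); s=cv2.imread("pics/side0.png")
cv2.imwrite("pics/t_strip.png",cv2.resize(cv2.convertScaleAbs(t[190:285,305:435],alpha=1.8),None,fx=6,fy=6,interpolation=cv2.INTER_CUBIC))
cv2.imwrite("pics/t_lamp.png",cv2.resize(cv2.convertScaleAbs(t[205:310,185:310],alpha=1.8),None,fx=5.5,fy=5.5,interpolation=cv2.INTER_CUBIC))
cv2.imwrite("pics/s_strip.png",cv2.resize(cv2.convertScaleAbs(s[225:330,285:420],alpha=1.8),None,fx=5.5,fy=5.5,interpolation=cv2.INTER_CUBIC))
cv2.imwrite("pics/s_lamp.png",cv2.resize(cv2.convertScaleAbs(s[190:280,180:310],alpha=1.8),None,fx=6,fy=6,interpolation=cv2.INTER_CUBIC))
E
```

```text
(no output)
```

View pics/t_strip.png

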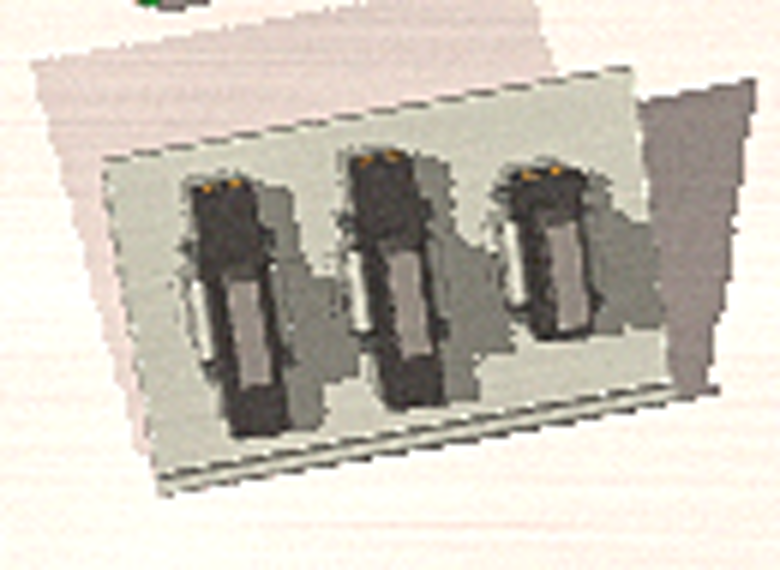

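View pics/t_lamp.png

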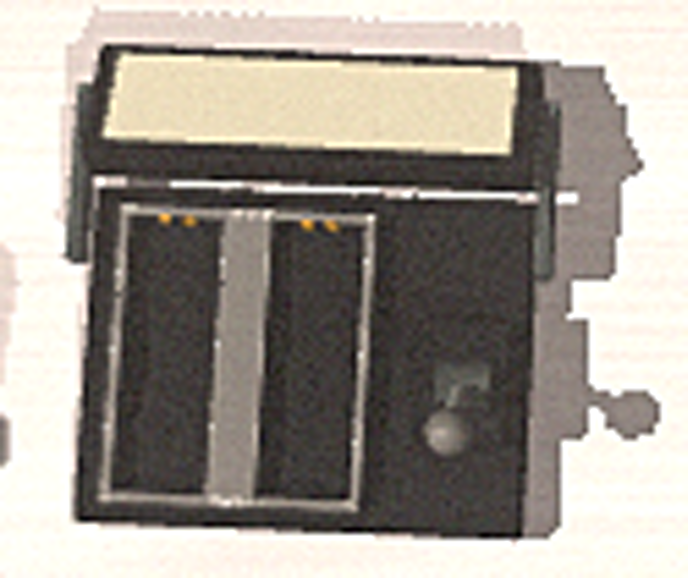

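View pics/s_strip.png

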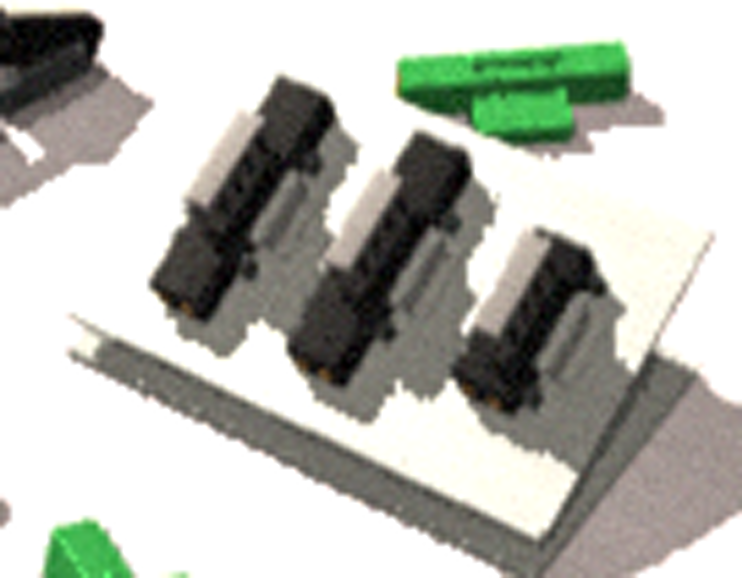

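View pics/s_lamp.png

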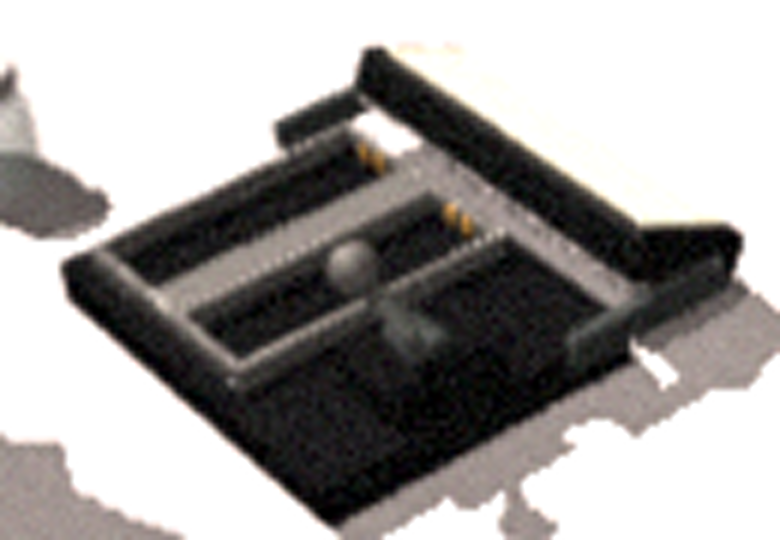

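```bash
cat > h.py <<'E'
import numpy as np, cv2, json
from station import r, optics, workorder
def cam(n): return optics.capture(n)
def ray(c,p):
    u=cv2.undistortPoints(np.array([[p]],float),c["mtx"],c["D"])[0,0]
    E=c["extrinsics"]; d=E[:3,:3]@np.array([u[0],u[1],1]); return E[:3,3],d/np.linalg.norm(d)
def onz(c,p,z):
    o,d=ray(c,p); return o+d*(z-o[2])/d[2]
def tri(c1,p1,c2,p2):
    o1,d1=ray(c1,p1);o2,d2=ray(c2,p2)
    A=np.stack([d1,-d2],1);t=np.linalg.lstsq(A,o2-o1,rcond=None)[0]
    a=o1+t[0]*d1;b=o2+t[1]*d2; return (a+b)/2,np.linalg.norm(a-b)
def proj(c,P):
    E=np.linalg.inv(c["extrinsics"]);q,_=cv2.projectPoints(np.atleast_2d(P).astype(float),cv2.Rodrigues(E[:3,:3])[0],E[:3,3],c["mtx"],c["D"]);return q[:,0]
E
python3 - <<'E'
from h import *
t=cam("top");s=cam("side")
T=lambda x,y:(305+x/6-.4,190+y/6-.4); S=lambda x,y:(285+x/5.5-.4,225+y/5.5-.4)
L=lambda x,y:(185+x/5.5-.4,205+y/5.5-.4); SL=lambda x,y:(180+x/6-.4,190+y/6-.4)
np.set_printoptions(precision=4,suppress=True)
for n,a,b in [("finL",(250,332),(225,160)),("finM",(407,303),(364,218)),("finS",(567,276),(513,283))]:
    print(n,*tri(t,T(*a),s,S(*b)),onz(t,T(*a),.115))
pc={k:tri(t,T(*a),s,S(*b)) for k,a,b in [("nearR",(668,388),(545,540)),("farR",(632,68),(712,236)),("nearL",(160,478),(72,318))]}
for k,v in pc.items(): print(k,v)
print("farL",onz(t,T(105,160),.102))
# lamp
for k,a,b in [("wall nearR",(357,506),(235,378)),("nearL",(100,497),(108,248)),("farR",(373,215),(503,235)),("farL",(125,208),(350,128))]:
    print(k,*tri(t,L(*a),s,SL(*b)),onz(t,L(*a),.042))
print("knob",*tri(t,L(445,432),s,SL(352,265)))
print("swblock",onz(t,L(462,383),.04),onz(s,SL(410,335),.04))
for k,p in [("cork",(336,306)),("jar2",(151,288)),("jar1",(475,241)),("greenpack",(388,304))]: print(k,onz(t,p,.04))
E
```

```text
finL [ 0.5777 -0.0705  0.1094] 0.0007887147952814911 [ 0.5773 -0.0705  0.115 ]
finM [ 0.5926 -0.1481  0.1101] 0.00011355606660327527 [ 0.592  -0.1477  0.115 ]
finS [ 0.6066 -0.2274  0.1103] 0.0006683058328924577 [ 0.6057 -0.2264  0.115 ]
nearR (array([ 0.5608, -0.2915,  0.0228]), np.float64(0.001434717655913282))
farR (array([ 0.7139, -0.2631,  0.094 ]), np.float64(0.0016288332710841062))
nearL (array([ 0.5118, -0.0272,  0.0199]), np.float64(0.0020444226754208626))
farL [0.665  0.0012 0.102 ]
wall nearR [0.4254 0.223  0.0329] 0.003988610327310947 [0.4269 0.2207 0.042 ]
nearL [0.435  0.3623 0.0338] 0.007468243708916033 [0.4315 0.3623 0.042 ]
farR [0.589  0.2168 0.0367] 0.0013134949457864894 [0.5889 0.2157 0.042 ]
farL [0.5928 0.356  0.0355] 0.0007147633985812405 [0.5923 0.3544 0.042 ]
knob [0.4641 0.1655 0.1123] 0.00043731302489289205
swblock [0.4951 0.1643 0.04  ] [0.5006 0.1816 0.04  ]
cork [ 0.3996 -0.0421  0.04  ]
jar2 [0.4523 0.52   0.04  ]
jar1 [ 0.6005 -0.4705  0.04  ]
greenpack [ 0.4063 -0.2001  0.04  ]
```

```bash
cat >> h.py <<'E'
from scipy.spatial.transform import Rotation as Ro
np.set_printoptions(precision=4,suppress=True)
yaw=np.radians(10.4); a=np.radians(25)
sx=np.array([np.cos(yaw),np.sin(yaw),0]); sy=np.array([-np.sin(yaw),np.cos(yaw),0])
nn=np.cos(a)*np.array([0,0,1])-np.sin(a)*sx; up=np.cos(a)*sx+np.sin(a)*np.array([0,0,1])
RS=np.stack([up,-sy,-nn],1)
ly=np.radians(-2.0)
RL=np.stack([[np.cos(ly),np.sin(ly),0],[np.sin(ly),-np.cos(ly),0],[0,0,-1]],1)
finL=np.array([.5773,-.0705,.115]); finM=np.array([.592,-.1477,.115])
def go(P,R=None):
    s=r.sense(); p,R0=s["tcp_pos"],s["ee_rot"]
    d=R0.T@(np.array(P)-p); print("t",s["time_s"],"pos",p,"F",s["wrist_force"],"grip",s["gripper_width"])
    n=np.linalg.norm(d); print("shift",d,"len",n,"rows",n/.04, "per row",d/max(1,np.ceil(n/.04)))
    if R is not None:
        w=Ro.from_matrix(R0.T@R).as_rotvec(degrees=True);m=np.linalg.norm(w)
        k=max(1,int(np.ceil(m/7))); print("turn",w,"rows",m/7,"per row",w/k)
E
python3 -c "
from h import *
go(finL+.1*nn+[0,0,.03],RS); print(finL+.1*nn)"
```

```text
t 0.25 pos [0.2483 0.5733 0.2221] F [0.4586 0.2085 0.0421] grip 0.9994241654618213
shift [ 0.5227  0.4835 -0.0131] len 0.7121120696639682 rows 17.802801741599204 per row [ 0.029   0.0269 -0.0007]
turn [  7.4328  24.2783 -33.2672] rows 5.978509714948141 per row [ 1.2388  4.0464 -5.5445]
[ 0.5357 -0.0781  0.2056]
```

{"api": "carry_out", "payload": {"commands": [[[0.029, 0.027, -0.003], [0, 0, 0], 0.087], [[0.029, 0.027, -0.003], [0, 0, 0], 0.087], [[0.029, 0.027, -0.001], [0, 0, 0], 0.087], [[0.029, 0.027, -0.001], [0, 0, 0], 0.087], [[0.029, 0.027, 0], [0, 0, 0], 0.087], [[0.029, 0.027, 0], [0, 0, 0], 0.087], [[0.029, 0.027, 0], [0, 0, 0], 0.087], [[0.029, 0.027, 0], [0, 0, 0], 0.087], [[0.029, 0.027, 0], [0, 0, 0], 0.087], [[0.029, 0.027, 0], [0, 0, 0], 0.087], [[0.029, 0.027, 0], [0, 0, 0], 0.087], [[0.029, 0.027, 0], [0, 0, 0], 0.087]]}}

```text
time_s: 1.25
tcp_pos: [0.4435, 0.1256, 0.2289]
ee_rot: [[0.924, -0.384, 0.002], [-0.384, -0.924, -0.0], [0.002, -0.001, -1.0]]
wrist_force: [0.1, 0.8, -0.1]
gripper_width: 0.997
```

```bash
python3 -c "
from h import *
go(finL+.1*nn+[0,0,.03],RS)"
```

```text
t 1.25 pos [0.4435 0.1256 0.2289] F [ 0.0811  0.7922 -0.1101] grip 0.9967095691074933
shift [ 0.1634  0.1528 -0.0065] len 0.22378258542655868 rows 5.594564635663967 per row [ 0.0272  0.0255 -0.0011]
turn [  7.1766  24.1788 -32.4226] rows 5.868177842214121 per row [ 1.1961  4.0298 -5.4038]
```

Over the lamp edge, I take a wrist picture too (after moving). Continue.

{"api": "carry_out", "payload": {"commands": [[[0.027, 0.0255, -0.001], [0, 0, 0], 0.087], [[0.027, 0.0255, -0.001], [0, 0, 0], 0.087], [[0.027, 0.0255, -0.001], [0, 0, 0], 0.087], [[0.027, 0.0255, -0.001], [0, 0, 0], 0.087], [[0.027, 0.0255, -0.001], [0, 0, 0], 0.087], [[0.027, 0.0255, -0.001], [0, 0, 0], 0.087], [[0, 0, 0], [1.2, 4.0, -5.4], 0.087], [[0, 0, 0], [1.2, 4.0, -5.4], 0.087], [[0, 0, 0], [1.2, 4.0, -5.4], 0.087], [[0, 0, 0], [1.2, 4.0, -5.4], 0.087], [[0, 0, 0], [1.2, 4.0, -5.4], 0.087], [[0, 0, 0], [1.2, 4.0, -5.4], 0.087]]}}

```text
time_s: 2.25
tcp_pos: [0.5419, -0.0991, 0.2328]
ee_rot: [[0.884, 0.191, 0.427], [0.176, -0.981, 0.075], [0.434, 0.009, -0.901]]
wrist_force: [-0.3, 0.2, -0.3]
gripper_width: 1.0
```

```bash
python3 -c "
from h import *
go(finL+.1*nn,RS)
c=cam('wrist');cv2.imwrite('pics/w1.png',c['img'][:,:,::-1]);print(proj(c,[finL,finM,finL+.0275*up,finL-.0275*up]))"
```

```text
t 2.25 pos [ 0.5419 -0.0991  0.2328] F [-0.2784  0.2455 -0.2771] grip 1.0002785322921086
shift [-0.0135 -0.022   0.0234] len 0.034843182049755644 rows 0.8710795512438911 per row [-0.0135 -0.022   0.0234]
turn [ 0.1826 -0.715   0.7874] rows 0.15416144649359712 per row [ 0.1826 -0.715   0.7874]
[[287.4415 246.7507]
 [376.4528 247.3228]
 [287.2805 216.1444]
 [287.6064 275.9106]]
```

View pics/w1.png

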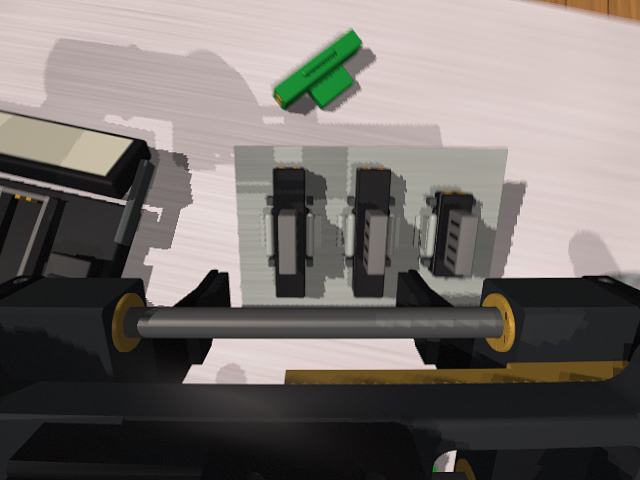

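```bash
python3 -c "
import cv2
t=cv2.imread('pics/w1.png')
cv2.imwrite('pics/w1c.png',cv2.resize(cv2.convertScaleAbs(t[140:300,225:425],alpha=1.3),None,fx=3.7,fy=3.7,interpolation=cv2.INTER_CUBIC))"
```

```text
(no output)
```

View pics/w1c.png

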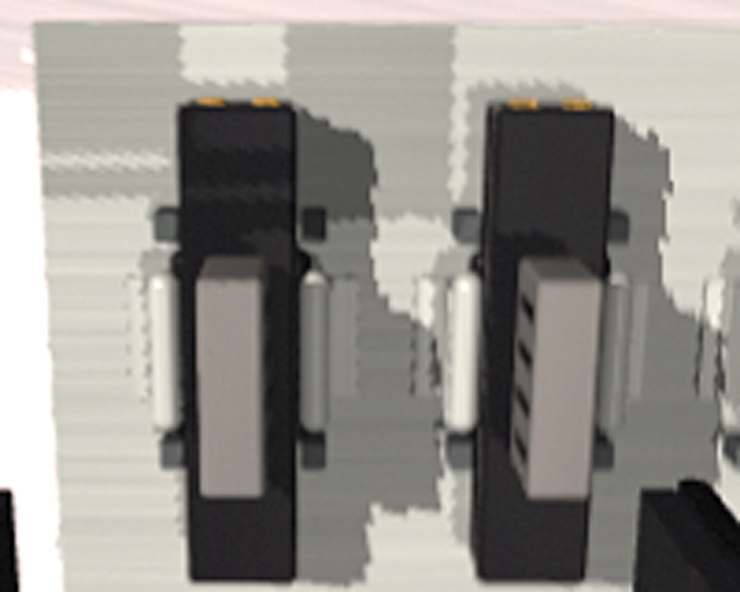

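```bash
sed -i 's/^finL=.*/finL=np.array([.5773,-.0705,.115])+.0013*up; finM=np.array([.592,-.1477,.115])+.0016*up/' h.py; python3 -c "
from h import *
go(finL+.05*nn,RS)"
```

```text
t 2.3 pos [ 0.5393 -0.0994  0.2316] F [-3.2959  0.3939 -1.4216] grip 1.0002144025853108
shift [-0.01   -0.0218  0.0735] len 0.07734252877437056 rows 1.933563219359264 per row [-0.005  -0.0109  0.0368]
turn [ 0.0689 -0.7147  0.8803] rows 0.16228436166848156 per row [ 0.0689 -0.7147  0.8803]
```

{"api": "carry_out", "payload": {"commands": [[[-0.005, -0.011, 0.024], [0, -0.7, 0.9], 0.055], [[-0.005, -0.011, 0.024], [0, 0, 0], 0.055], [[0, 0, 0.02], [0, 0, 0], 0.055], [[0, 0, 0], [0, 0, 0], 0.055]]}}

```text
time_s: 2.63
tcp_pos: [0.5553, -0.075, 0.1676]
ee_rot: [[0.89, 0.172, 0.421], [0.155, -0.985, 0.074], [0.428, -0.0, -0.904]]
wrist_force: [0.5, 0.9, 0.4]
gripper_width: 0.781
```

```bash
python3 -c "
from h import *
go(finL-.026*nn,RS)"
```

```text
t 2.6333 pos [ 0.5553 -0.075   0.1676] F [0.5401 0.8641 0.3751] grip 0.7813097774270366
shift [-0.0011 -0.0007  0.0832] len 0.08317361742217207 rows 2.0793404355543017 per row [-0.0004 -0.0002  0.0277]
turn [ 0.2036 -0.3223 -0.4561] rows 0.0849201260656531 per row [ 0.2036 -0.3223 -0.4561]
```

{"api": "carry_out", "payload": {"commands": [[[0, 0, 0.02], [0, 0, 0], 0.055], [[0, 0, 0.02], [0, 0, 0], 0.055], [[0, 0, 0.015], [0, 0, 0], 0.055], [[0, 0, 0], [0, 0, 0], 0.055]]}}

```text
time_s: 2.97
tcp_pos: [0.581, -0.0706, 0.1196]
ee_rot: [[0.89, 0.17, 0.423], [0.153, -0.985, 0.073], [0.429, -0.0, -0.903]]
wrist_force: [-0.7, 0.3, -0.1]
gripper_width: 0.639
```

```bash
python3 -c "
from h import *
go(finL-.026*nn,RS)
c=cam('wrist');cv2.imwrite('pics/w2.png',c['img'][:,:,::-1])
c=cam('side');cv2.imwrite('pics/s2.png',cv2.resize(c['img'][180:320,240:430,::-1],None,fx=4,fy=4))"
```

```text
t 2.9667 pos [ 0.581  -0.0706  0.1196] F [-0.6507  0.2759 -0.0621] grip 0.6385026931037112
shift [-0.0042 -0.0008  0.0286] len 0.028915107373524544 rows 0.7228776843381136 per row [-0.0042 -0.0008  0.0286]
turn [ 0.2469 -0.4066 -0.5801] rows 0.10717233093675167 per row [ 0.2469 -0.4066 -0.5801]
```

View pics/w2.png

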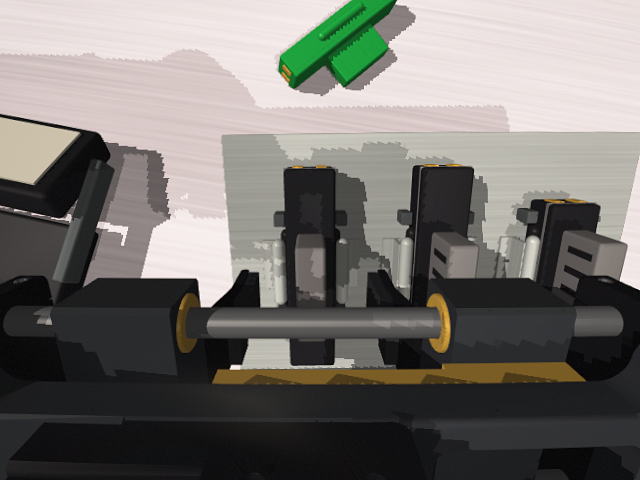

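View pics/s2.png

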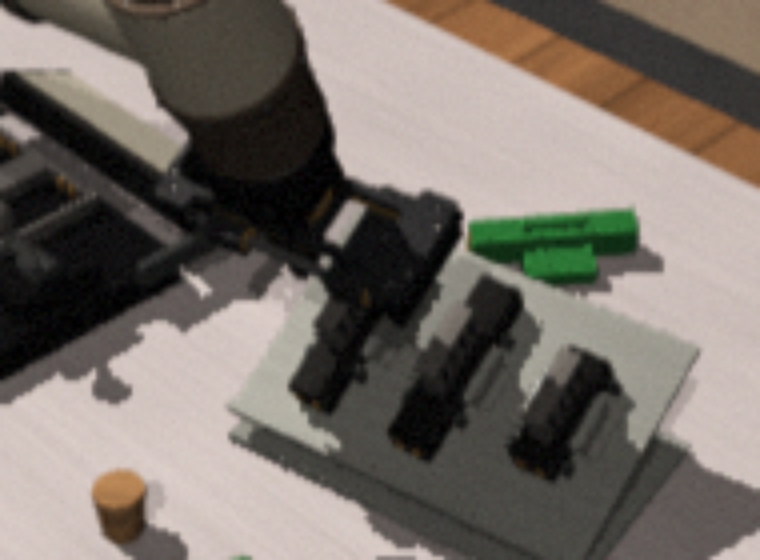

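{"api": "carry_out", "payload": {"commands": [[[-0.004, -0.001, 0.014], [0.2, -0.4, -0.5], 0.055], [[0, 0, 0.013], [0, 0, 0], 0.055], [[0, 0, 0], [0, 0, 0], 0.055]]}}

```text
time_s: 3.32
tcp_pos: [0.5917, -0.0682, 0.1009]
ee_rot: [[0.886, 0.179, 0.427], [0.162, -0.984, 0.077], [0.434, 0.001, -0.901]]
wrist_force: [0.0, -1.1, -1.3]
gripper_width: 0.638
```

```bash
python3 -c "
from h import *
go(finL-.026*nn,RS)"
```

```text
t 3.3167 pos [ 0.5917 -0.0682  0.1009] F [ 0.0152 -1.0781 -1.2579] grip 0.6377948560801631
shift [-0.0061 -0.0004  0.007 ] len 0.009242821479487528 rows 0.23107053698718819 per row [-0.0061 -0.0004  0.007 ]
turn [ 0.1069 -0.7206 -0.0432] rows 0.1042553918119739 per row [ 0.1069 -0.7206 -0.0432]
```

{"api": "carry_out", "payload": {"commands": [[[-0.006, 0, 0.006], [0, -0.7, 0], 0.055], [[-0.001, 0, 0.001], [0, 0, 0], 0.055]]}}

```text
time_s: 3.48
tcp_pos: [0.5891, -0.0689, 0.0929]
ee_rot: [[0.891, 0.179, 0.418], [0.162, -0.984, 0.074], [0.425, 0.002, -0.905]]
wrist_force: [-0.7, 0.7, 0.4]
gripper_width: 0.633
```

```bash
python3 -c "
from h import *
go(finL-.026*nn,RS)"
```

```text
t 3.4833 pos [ 0.5891 -0.0689  0.0929] F [-0.7114  0.6527  0.3775] grip 0.6325878702800685
shift [-0.0002 -0.0006  0.0009] len 0.0011006891141169953 rows 0.027517227852924882 per row [-0.0002 -0.0006  0.0009]
turn [ 0.1253 -0.1261 -0.0575] rows 0.026690672682963802 per row [ 0.1253 -0.1261 -0.0575]
```

Close on the fin.

{"api": "carry_out", "payload": {"commands": [[[0, 0, 0], [0, 0, 0], 0.0], [[0, 0, 0], [0, 0, 0], 0.0], [[0, 0, 0], [0, 0, 0], 0.0], [[0, 0, 0], [0, 0, 0], 0.0], [[0, 0, 0], [0, 0, 0], 0.0], [[0, 0, 0], [0, 0, 0], 0.0], [[0, 0, 0], [0, 0, 0], 0.0]]}}

```text
time_s: 4.07
tcp_pos: [0.5892, -0.069, 0.095]
ee_rot: [[0.89, 0.178, 0.421], [0.162, -0.984, 0.075], [0.427, 0.002, -0.904]]
wrist_force: [-0.4, 0.4, 0.7]
gripper_width: 0.188
```

```bash
python3 -c "
from h import *
go(finL-.026*nn,RS)"
```

```text
t 4.0667 pos [ 0.5892 -0.069   0.095 ] F [-0.3688  0.3668  0.717 ] grip 0.18806504711585809
shift [-0.0011 -0.0007  0.0028] len 0.003128273008426084 rows 0.0782068252106521 per row [-0.0011 -0.0007  0.0028]
turn [ 0.1422 -0.2857 -0.0639] rows 0.046496854513994886 per row [ 0.1422 -0.2857 -0.0639]
```

{"api": "carry_out", "payload": {"commands": [[[0, 0, -0.004], [0, 0, 0], 0.0], [[0, 0, -0.005], [0, 0, 0], 0.0], [[0, 0, -0.006], [0, 0, 0], 0.0], [[0, 0, -0.008], [0, 0, 0], 0.0], [[0, 0, -0.01], [0, 0, 0], 0.0], [[0, 0, -0.01], [0, 0, 0], 0.0]]}}

```text
time_s: 4.57
tcp_pos: [0.5667, -0.0723, 0.1315]
ee_rot: [[0.895, 0.178, 0.41], [0.162, -0.984, 0.074], [0.416, 0.0, -0.909]]
wrist_force: [0.7, -0.2, -2.4]
gripper_width: 0.18
```

```bash
python3 -c "
from h import *
go(finL+.05*nn,RS)
c=cam('wrist');cv2.imwrite('pics/w3.png',c['img'][:,:,::-1])"
```

```text
t 4.5667 pos [ 0.5667 -0.0723  0.1315] F [ 0.7035 -0.1567 -2.3768] grip 0.1802405954923368
shift [ 0.0039  0.0002 -0.0306] len 0.03080514126730911 rows 0.7701285316827278 per row [ 0.0039  0.0002 -0.0306]
turn [ 0.0687  0.4028 -0.1287] rows 0.061196378947547765 per row [ 0.0687  0.4028 -0.1287]
```

View pics/w3.png

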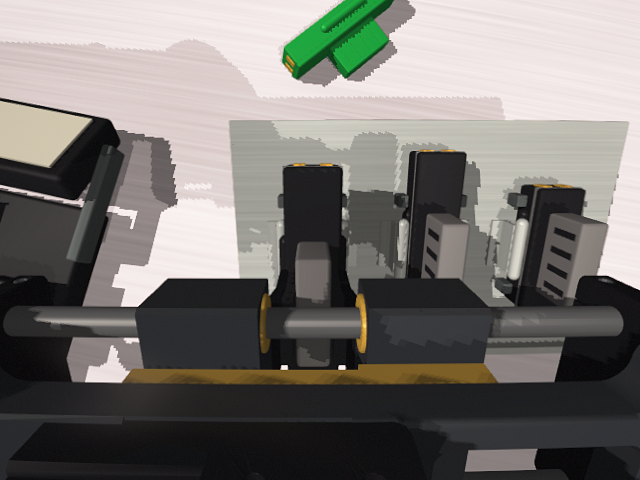

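```bash
python3 -c "
from h import *
go([.54,-.078,.22],RL)"
```

```text
t 4.6167 pos [ 0.5671 -0.0723  0.1338] F [-0.2032  0.2019 -0.889 ] grip 0.17855543778355487
shift [ 0.0111  0.0008 -0.0899] len 0.0905353098458058 rows 2.263382746145145 per row [ 0.0037  0.0003 -0.03  ]
turn [ -2.6223 -24.7206  12.0811] rows 3.948495071123902 per row [-0.6556 -6.1802  3.0203]
```

{"api": "carry_out", "payload": {"commands": [[[0.003, 0, -0.02], [0, 0, 0], 0.0], [[0.003, 0, -0.025], [0, 0, 0], 0.0], [[0.003, 0, -0.025], [0, 0, 0], 0.0], [[0.002, 0, -0.02], [0, 0, 0], 0.0], [[0, 0, 0], [-0.5, -5, 2.4], 0.0], [[0, 0, 0], [-0.5, -5, 2.4], 0.0], [[0, 0, 0], [-0.5, -5, 2.4], 0.0], [[0, 0, 0], [-0.5, -5, 2.4], 0.0], [[0, 0, 0], [-0.5, -4.8, 2.4], 0.0], [[0, 0, 0], [0, 0, 0], 0.0]]}}

```text
time_s: 5.45
tcp_pos: [0.5318, -0.0794, 0.2343]
ee_rot: [[0.999, -0.047, -0.007], [-0.047, -0.999, 0.003], [-0.008, -0.002, -1.0]]
wrist_force: [1.7, 0.3, -1.2]
gripper_width: 0.179
```

```bash
python3 -c "
from h import *
go([.511,.328,.21],RL)"
```

```text
t 5.45 pos [ 0.5318 -0.0794  0.2343] F [ 1.7086  0.3362 -1.2306] grip 0.17938679720611395
shift [-0.0398 -0.4059  0.0255] len 0.40869023135587834 rows 10.217255783896958 per row [-0.0036 -0.0369  0.0023]
turn [-0.1366  0.431  -0.7056] rows 0.11971409932781725 per row [-0.1366  0.431  -0.7056]
```

{"api": "carry_out", "payload": {"commands": [[[-0.003, -0.015, 0], [0, 0, 0], 0.0], [[-0.004, -0.03, 0], [0, 0, 0], 0.0], [[-0.004, -0.037, 0], [0, 0, 0], 0.0], [[-0.004, -0.04, 0.0], [0, 0, 0], 0.0], [[-0.004, -0.04, 0], [0, 0, 0], 0.0], [[-0.004, -0.04, 0], [0, 0, 0], 0.0], [[-0.004, -0.04, 0], [0, 0, 0], 0.0], [[-0.004, -0.04, 0], [0, 0, 0], 0.0], [[-0.004, -0.04, 0], [0, 0, 0], 0.0], [[-0.004, -0.04, 0.005], [0, 0, 0], 0.0], [[-0.003, -0.03, 0.005], [0, 0, 0], 0.0], [[0, 0, 0], [0, 0, 0], 0.0]]}}

```text
time_s: 6.45
tcp_pos: [0.5044, 0.3276, 0.2321]
ee_rot: [[0.999, -0.049, 0.018], [-0.049, -0.999, 0.023], [0.017, -0.024, -1.0]]
wrist_force: [0.6, -0.8, -2.7]
gripper_width: 0.178
```

```bash
python3 -c "
from h import *
go([.511,.328,.16],RL)
for n in ['wrist','side','top']:
    c=cam(n);i=c['img'][:,:,::-1]
    if n=='side': i=cv2.resize(i[150:290,150:330],None,fx=4,fy=4,interpolation=cv2.INTER_CUBIC)
    if n=='top': i=cv2.resize(i[200:320,170:320],None,fx=5,fy=5,interpolation=cv2.INTER_CUBIC)
    cv2.imwrite(f'pics/4{n}.png',i)"
```

```text
t 6.45 pos [0.5044 0.3276 0.2321] F [ 0.6035 -0.7714 -2.6734] grip 0.17784005618542767
shift [0.0054 0.001  0.0722] len 0.07236270757939674 rows 1.8090676894849185 per row [0.0027 0.0005 0.0361]
turn [-1.3621 -0.9877 -0.8232] rows 0.2675915009695076 per row [-1.3621 -0.9877 -0.8232]
```

View pics/4wrist.png

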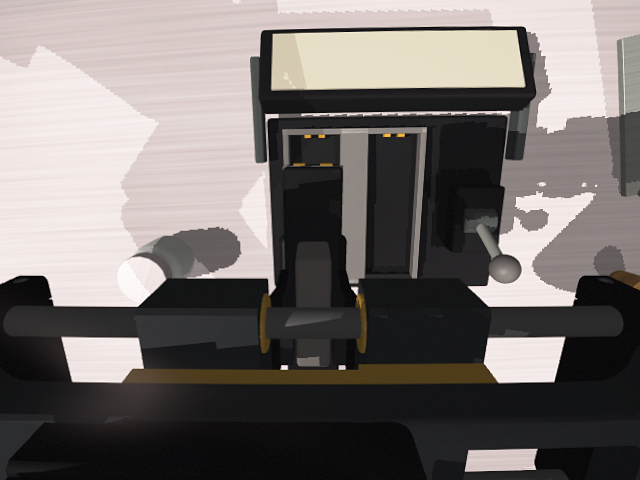

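View pics/4side.png

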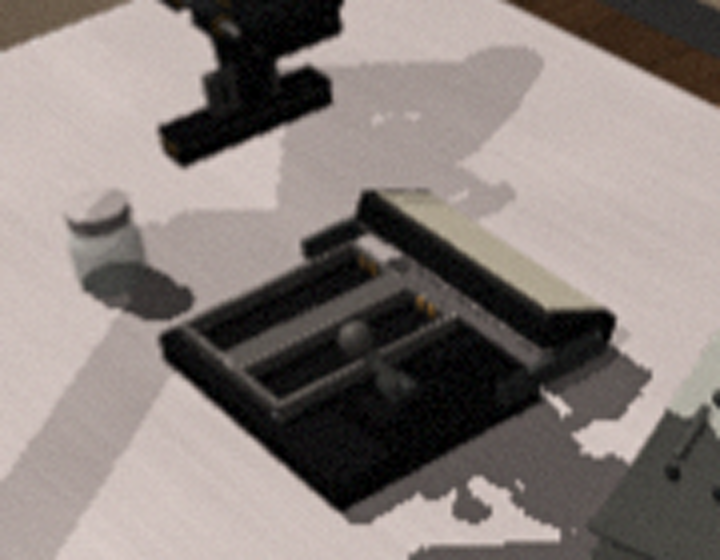

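View pics/4top.png

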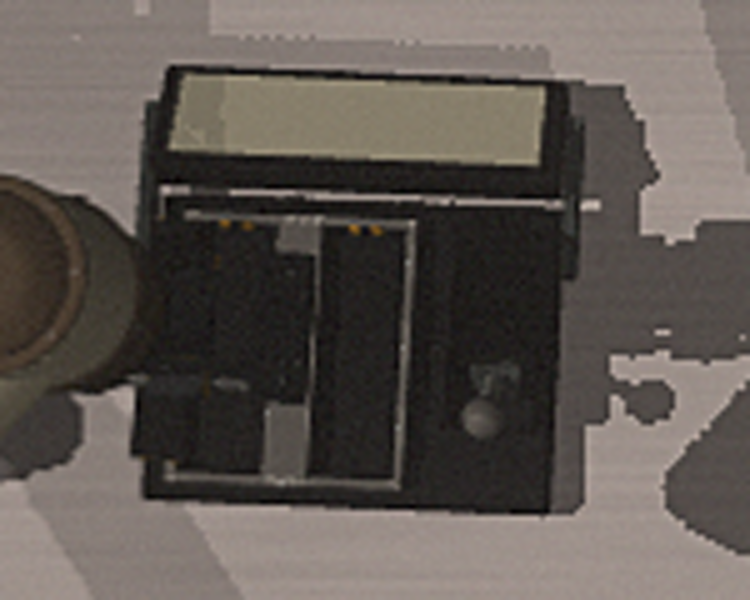

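```bash
cat >> h.py <<'E'
lx=RL[:,0]; lyv=-RL[:,1]
bayR=np.array([.5085,.2483,.028]); bayL=np.array([.5113,.3283,.028])
E
python3 -c "
from h import *
go([.511,.328,.16],RL)
c=cam('wrist')
for px in [(285,131),(427,128),(417,278),(341,131),(367,131)]: print(px,onz(c,px,.042))
print(proj(c,[b+sx_*.077*lx+sy_*.026*lyv+[0,0,.014] for b in (bayL,bayR) for sx_ in (1,-1) for sy_ in (1,-1)]))
i=c['img'][:,:,::-1];cv2.imwrite('pics/5.png',cv2.resize(i[100:290,240:450],None,fx=3.5,fy=3.5,interpolation=cv2.INTER_CUBIC))
"
```

```text
t 6.6 pos [0.5048 0.3225 0.2331] F [-0.342  -0.6802 -2.6619] grip 0.18032757041921696
shift [ 0.0047 -0.0042  0.0733] len 0.07360851422429959 rows 1.8402128556074897 per row [ 0.0024 -0.0021  0.0367]
turn [-1.2185 -0.9438 -1.0641] rows 0.2675613718647726 per row [-1.2185 -0.9438 -1.0641]
(285, 131) [0.5942 0.3501 0.042 ]
(427, 128) [0.5899 0.2084 0.042 ]
(417, 278) [0.4303 0.2145 0.042 ]
(341, 131) [0.5912 0.294  0.042 ]
(367, 131) [0.5899 0.2681 0.042 ]
[[283.8482 136.2879]
 [335.5399 135.3114]
 [289.1964 279.1382]
 [335.6182 278.7664]
 [363.5623 134.8475]
 [415.6287 134.0844]
 [360.7717 278.5502]
 [407.5111 278.1008]]
```

View pics/5.png

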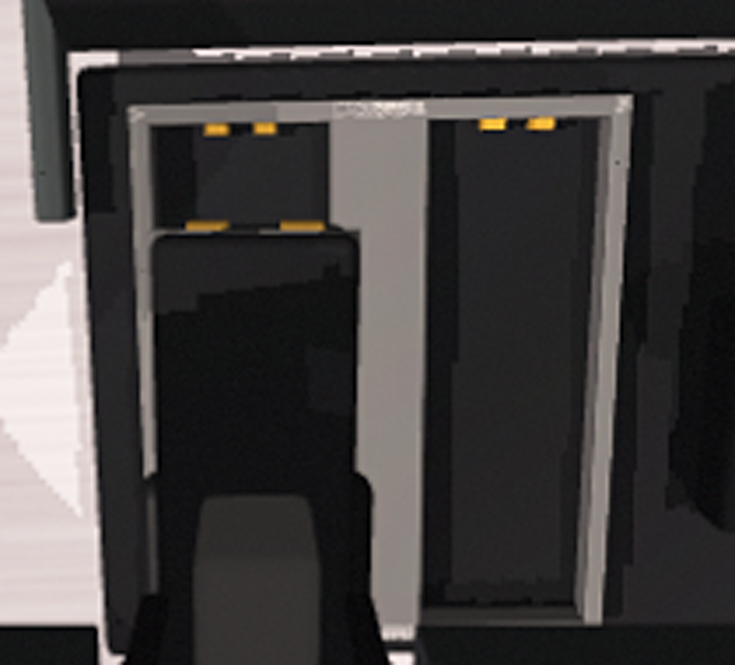

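{"api": "carry_out", "payload": {"commands": [[[0.003, -0.003, 0.025], [-0.6, -0.5, -0.5], 0.0], [[0.003, -0.002, 0.03], [-0.6, -0.5, -0.5], 0.0], [[0, 0, 0.03], [0, 0, 0], 0.0], [[0, 0, 0.02], [0, 0, 0], 0.0], [[0, 0, 0.008], [0, 0, 0], 0.0], [[0, 0, 0], [0, 0, 0], 0.0]]}}

```text
time_s: 7.15
tcp_pos: [0.5166, 0.3201, 0.1239]
ee_rot: [[0.999, -0.046, 0.01], [-0.046, -0.999, 0.009], [0.009, -0.01, -1.0]]
wrist_force: [0.2, 0.2, -1.8]
gripper_width: 0.18
```

```bash
cat >>h.py <<'E'
bayR=np.array([.5105,.2495,.028]); bayL=np.array([.513,.3295,.028])
E
python3 -c "
from h import *
go(bayL+[0,0,.031],RL)"
```

```text
t 7.15 pos [0.5166 0.3201 0.1239] F [ 0.1862  0.2137 -1.7511] grip 0.17980328262290765
shift [-0.0047 -0.0085  0.0649] len 0.0656480861685021 rows 1.6412021542125523 per row [-0.0023 -0.0043  0.0325]
turn [-0.5624 -0.5387 -0.6468] rows 0.1446182640633789 per row [-0.5624 -0.5387 -0.6468]
```

{"api": "carry_out", "payload": {"commands": [[[-0.004, -0.008, 0.01], [-0.6, -0.6, -0.6], 0.0], [[0, 0, 0.01], [0, 0, 0], 0.0], [[0, 0, 0], [0, 0, 0], 0.0]]}}

```text
time_s: 7.4
tcp_pos: [0.515, 0.328, 0.1062]
ee_rot: [[0.999, -0.037, 0.003], [-0.037, -0.999, 0.002], [0.003, -0.003, -1.0]]
wrist_force: [-0.7, -0.6, -1.6]
gripper_width: 0.182
```

```bash
python3 -c "
from h import *
go(bayL+[0,0,.031],RL)"
```

```text
t 7.4 pos [0.515  0.328  0.1062] F [-0.6934 -0.6264 -1.6364] grip 0.1819171932462926
shift [-0.0022 -0.0013  0.0472] len 0.047296099019495746 rows 1.1824024754873936 per row [-0.0011 -0.0006  0.0236]
turn [-0.1489 -0.155  -0.1389] rows 0.036554716122888756 per row [-0.1489 -0.155  -0.1389]
```

{"api": "carry_out", "payload": {"commands": [[[-0.002, -0.001, 0.01], [-0.1, -0.1, -0.1], 0.0], [[0, 0, 0.01], [0, 0, 0], 0.0], [[0, 0, 0.008], [0, 0, 0], 0.0], [[0, 0, 0.006], [0, 0, 0], 0.0], [[0, 0, 0.003], [0, 0, 0], 0.0], [[0, 0, 0], [0, 0, 0], 0.0]]}}

```text
time_s: 7.9
tcp_pos: [0.514, 0.3308, 0.0677]
ee_rot: [[0.999, -0.034, 0.005], [-0.034, -0.999, 0.004], [0.004, -0.004, -1.0]]
wrist_force: [-0.1, -0.1, -2.3]
gripper_width: 0.175
```

```bash
python3 -c "
from h import *
go(bayL+[0,0,.031],RL)
c=cam('wrist');i=c['img'][:,:,::-1];cv2.imwrite('pics/6.png',i)
"
```

```text
t 7.9 pos [0.514  0.3308 0.0677] F [-0.093  -0.0551 -2.2574] grip 0.17536391414009878
shift [-0.001   0.0014  0.0087] len 0.008866745635436593 rows 0.2216686408859148 per row [-0.001   0.0014  0.0087]
turn [-0.2275 -0.254   0.0449] rows 0.04913964643999434 per row [-0.2275 -0.254   0.0449]
```

View pics/6.png

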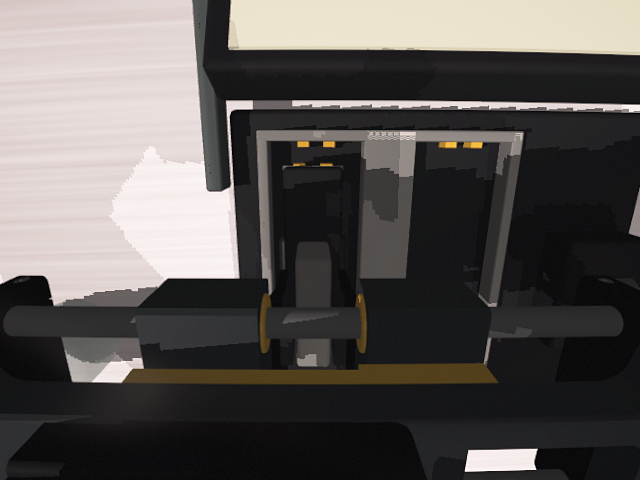

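Pack (x 283–342) is centred in the left bay (x 267–360), with its far end short of the wall. I'll lower until contact.

{"api": "carry_out", "payload": {"commands": [[[0, 0.001, 0.004], [-0.2, -0.2, 0], 0.0], [[0, 0, 0.003], [0, 0, 0], 0.0], [[0, 0, 0.002], [0, 0, 0], 0.0], [[0, 0, 0], [0, 0, 0], 0.0]]}}

```text
time_s: 8.28
tcp_pos: [0.5149, 0.3304, 0.0592]
ee_rot: [[0.999, -0.034, 0.003], [-0.034, -0.999, 0.002], [0.003, -0.002, -1.0]]
wrist_force: [-0.7, -0.5, -2.2]
gripper_width: 0.18
```

```bash
python3 -c "
from h import *
go(bayL+[0,0,.031],RL)"
```

```text
t 8.2833 pos [0.5149 0.3304 0.0592] F [-0.713  -0.5075 -2.1719] grip 0.18044088875533734
shift [-0.0019  0.0009  0.0001] len 0.0021032917899810434 rows 0.05258229474952608 per row [-0.0019  0.0009  0.0001]
turn [-0.1081 -0.15    0.0615] rows 0.027831251898691324 per row [-0.1081 -0.15    0.0615]
```

{"api": "carry_out", "payload": {"commands": [[[0, 0, 0.0015], [0, 0, 0], 0.0], [[0, 0, 0.001], [0, 0, 0], 0.0]]}}

```text
time_s: 8.45
tcp_pos: [0.5153, 0.3308, 0.0586]
ee_rot: [[0.999, -0.033, 0.004], [-0.033, -0.999, 0.002], [0.004, -0.002, -1.0]]
wrist_force: [-3.5, -1.3, 4.6]
gripper_width: 0.182
```

```bash
python3 -c "
from h import *
go(bayL+[0,0,.031],RL)
c=cam('side');i=c['img'][:,:,::-1];cv2.imwrite('pics/7.png',cv2.resize(i[150:290,150:330],None,fx=4,fy=4,interpolation=cv2.INTER_CUBIC))"
```

```text
t 8.45 pos [0.5153 0.3308 0.0586] F [-3.5012 -1.2667  4.5895] grip 0.1816691818085374
shift [-0.0022  0.0013 -0.0004] len 0.002630684774027004 rows 0.0657671193506751 per row [-0.0022  0.0013 -0.0004]
turn [-0.1223 -0.2132  0.1149] rows 0.03875412619688449 per row [-0.1223 -0.2132  0.1149]
```

View pics/7.png

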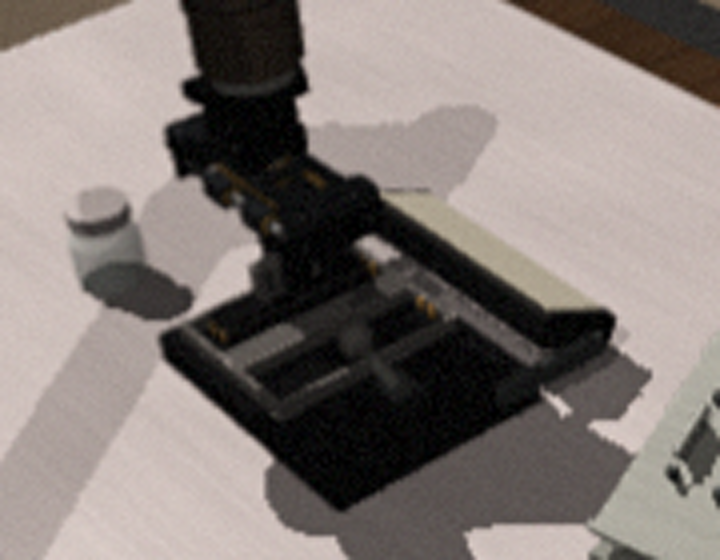

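{"api": "carry_out", "payload": {"commands": [[[0, 0, 0], [0, 0, 0], 0.03], [[0, 0, 0], [0, 0, 0], 0.045], [[0, 0, 0], [0, 0, 0], 0.055], [[0, 0, 0], [0, 0, 0], 0.055], [[0, 0, -0.01], [0, 0, 0], 0.055], [[0, 0, -0.025], [0, 0, 0], 0.055], [[0, 0, -0.04], [0, 0, 0], 0.055], [[0, 0, -0.04], [0, 0, 0], 0.055], [[0, 0, -0.04], [0, 0, 0], 0.055], [[0, 0, 0], [0, 0, 0], 0.055]]}}

```text
time_s: 9.33
tcp_pos: [0.5157, 0.3298, 0.2214]
ee_rot: [[0.999, -0.033, 0.005], [-0.033, -0.999, -0.0], [0.005, -0.0, -1.0]]
wrist_force: [0.4, 0.2, 1.7]
gripper_width: 0.632
```

```bash
python3 -c "
from h import *
go(finM+.12*nn,RS)
for n in ['wrist','side','top']:
    c=cam(n);i=c['img'][:,:,::-1]
    if n=='side': i=cv2.resize(i[150:290,150:330],None,fx=4,fy=4,interpolation=cv2.INTER_CUBIC)
    if n=='top': i=cv2.resize(i[200:320,170:320],None,fx=5,fy=5,interpolation=cv2.INTER_CUBIC)
    cv2.imwrite(f'pics/8{n}.png',i)"
```

```text
t 9.3333 pos [0.5157 0.3298 0.2214] F [0.371  0.1988 1.7313] grip 0.6317208620869987
shift [ 0.0438  0.4852 -0.0029] len 0.48715961225044857 rows 12.178990306261214 per row [ 0.0034  0.0373 -0.0002]
turn [  2.7034  24.6111 -12.0766] rows 3.9353414561346947 per row [ 0.6759  6.1528 -3.0191]
```

View pics/8wrist.png

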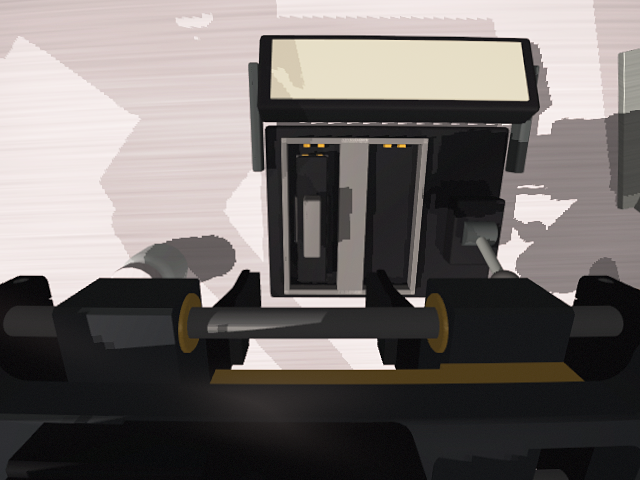

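View pics/8side.png

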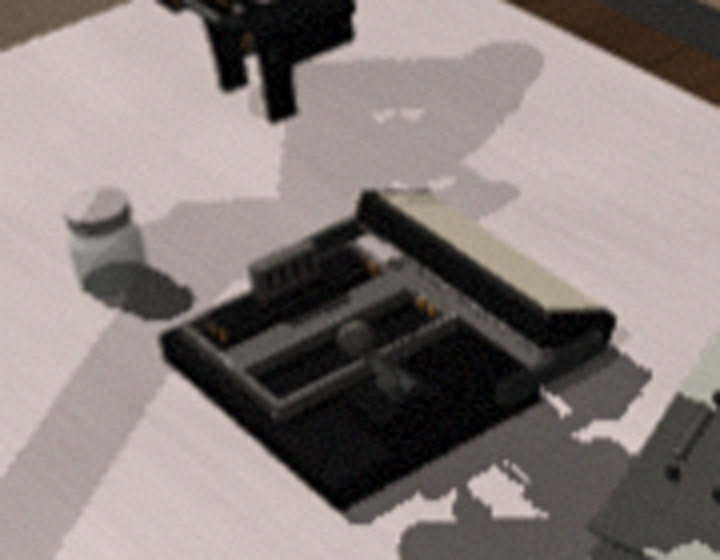

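The first pack lies flat in the left bay (wrist fin at 312,228; bay x 289–338). Next is the middle pack.

{"api": "carry_out", "payload": {"commands": [[[0.003, 0.02, 0], [0, 0, 0], 0.055], [[0.0035, 0.035, 0], [0, 0, 0], 0.055], [[0.0035, 0.04, 0], [0, 0, 0], 0.055], [[0.0035, 0.04, 0], [0, 0, 0], 0.055], [[0.0035, 0.04, 0], [0, 0, 0], 0.055], [[0.0035, 0.04, 0], [0, 0, 0], 0.055], [[0.0035, 0.04, 0], [0, 0, 0], 0.055], [[0.0035, 0.04, 0], [0, 0, 0], 0.055], [[0.0035, 0.04, 0], [0, 0, 0], 0.055], [[0.0035, 0.04, 0], [0, 0, 0], 0.055], [[0.0035, 0.04, 0], [0, 0, 0], 0.055], [[0.0035, 0.04, 0], [0, 0, 0], 0.055]]}}

```text
time_s: 10.48
tcp_pos: [0.5281, -0.1407, 0.1983]
ee_rot: [[0.999, -0.02, -0.046], [-0.021, -1.0, -0.022], [-0.045, 0.023, -0.999]]
wrist_force: [1.1, 0.1, 0.2]
gripper_width: 0.629
```

{"api": "carry_out", "payload": {"commands": [[[0, 0.02, 0], [0, 0, 0], 0.055], [[0, 0, 0], [0.6, 5, -2.4], 0.055], [[0, 0, 0], [0.6, 5, -2.4], 0.055], [[0, 0, 0], [0.5, 5, -2.4], 0.055], [[0, 0, 0], [0.5, 5, -2.4], 0.055], [[0, 0, 0], [0.5, 4.6, -2.4], 0.055], [[0, 0, 0], [0, 0, 0], 0.055]]}}

```text
time_s: 11.07
tcp_pos: [0.5195, -0.1708, 0.1829]
ee_rot: [[0.915, 0.186, 0.359], [0.176, -0.983, 0.06], [0.364, 0.009, -0.931]]
wrist_force: [0.3, 0.2, 1.4]
gripper_width: 0.634
```

```bash
python3 -c "
from h import *
go(finM+.05*nn,RS)
c=cam('wrist');i=c['img'][:,:,::-1];cv2.imwrite('pics/9.png',i);print(proj(c,[finM,finM+.0275*up,finM-.0275*up]))
"
```

```text
t 11.0667 pos [ 0.5195 -0.1708  0.1829] F [0.317  0.1503 1.4119] grip 0.6338943221169698
shift [ 0.0441 -0.0095  0.0406] len 0.06069019308815138 rows 1.5172548272037845 per row [ 0.0221 -0.0047  0.0203]
turn [0.3378 3.6647 0.4906] rows 0.530397838418982 per row [0.3378 3.6647 0.4906]
[[299.5047 180.1435]
 [299.3799 141.7366]
 [299.6303 215.9556]]
```

View pics/9.png

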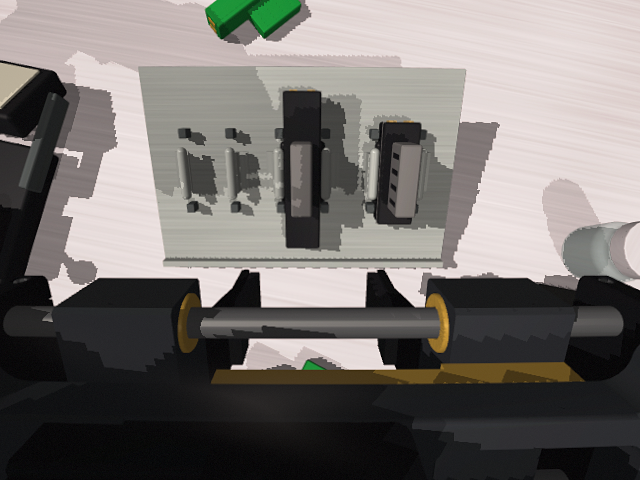

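{"api": "carry_out", "payload": {"commands": [[[0.022, -0.005, 0], [0.3, 3.6, 0.5], 0.055], [[0.022, -0.005, 0], [0, 0, 0], 0.055], [[0, 0, 0.01], [0, 0, 0], 0.055], [[0, 0, 0], [0, 0, 0], 0.055]]}}

```text
time_s: 11.45
tcp_pos: [0.5633, -0.1525, 0.188]
ee_rot: [[0.897, 0.176, 0.405], [0.16, -0.984, 0.073], [0.411, -0.001, -0.911]]
wrist_force: [-1.5, 0.3, -1.3]
gripper_width: 0.632
```

```bash
python3 -c "
from h import *
go(finM-.026*nn,RS)"
```

```text
t 11.45 pos [ 0.5633 -0.1525  0.188 ] F [-1.4647  0.3412 -1.3256] grip 0.6320822097751556
shift [-0.0016  0.0004  0.1045] len 0.10449813947327156 rows 2.612453486831789 per row [-0.0005  0.0001  0.0348]
turn [ 0.0543  0.7067 -0.2471] rows 0.10723829313592405 per row [ 0.0543  0.7067 -0.2471]
```

{"api": "carry_out", "payload": {"commands": [[[-0.001, 0, 0.025], [0, 0.7, -0.2], 0.055], [[-0.001, 0, 0.025], [0, 0, 0], 0.055], [[-0.001, 0, 0.02], [0, 0, 0], 0.055], [[-0.001, 0, 0.01], [0, 0, 0], 0.055], [[0, 0, 0], [0, 0, 0], 0.055]]}}

```text
time_s: 11.87
tcp_pos: [0.5948, -0.1464, 0.1087]
ee_rot: [[0.894, 0.181, 0.409], [0.165, -0.983, 0.075], [0.416, 0.001, -0.909]]
wrist_force: [0.6, -1.0, 0.0]
gripper_width: 0.631
```

```bash
python3 -c "
from h import *
go(finM-.026*nn,RS)"
```

```text
t 11.8667 pos [ 0.5948 -0.1464  0.1087] F [ 0.6115 -1.009   0.0074] grip 0.6305959154719141
shift [0.0017 0.0008 0.019 ] len 0.01910876219768175 rows 0.47771905494204375 per row [0.0017 0.0008 0.019 ]
turn [0.0234 0.41   0.0547] rows 0.059185587578856245 per row [0.0234 0.41   0.0547]
```

{"api": "carry_out", "payload": {"commands": [[[0.001, 0.001, 0.01], [0, 0.4, 0], 0.055], [[0, 0, 0.007], [0, 0, 0], 0.055], [[0, 0, 0], [0, 0, 0], 0.055]]}}

```text
time_s: 12.12
tcp_pos: [0.6035, -0.1459, 0.0927]
ee_rot: [[0.892, 0.182, 0.415], [0.165, -0.983, 0.076], [0.422, 0.001, -0.907]]
wrist_force: [-0.7, -0.1, 0.2]
gripper_width: 0.631
```

```bash
python3 -c "
from h import *
go(finM-.026*nn,RS)"
```

```text
t 12.1167 pos [ 0.6035 -0.1459  0.0927] F [-0.7261 -0.0924  0.2026] grip 0.6307229768286393
shift [ 0.0004 -0.0003  0.0009] len 0.001023581269497698 rows 0.02558953173744245 per row [ 0.0004 -0.0003  0.0009]
turn [0.0175 0.0475 0.0818] rows 0.01373878101989639 per row [0.0175 0.0475 0.0818]
```

{"api": "carry_out", "payload": {"commands": [[[0.005, 0, 0], [0, 0, 0], 0.055], [[0, 0, 0], [0, 0, 0], 0.0], [[0, 0, 0], [0, 0, 0], 0.0], [[0, 0, 0], [0, 0, 0], 0.0], [[0, 0, 0], [0, 0, 0], 0.0], [[0, 0, 0], [0, 0, 0], 0.0], [[0, 0, 0], [0, 0, 0], 0.0], [[0, 0, 0], [0, 0, 0], 0.0]]}}

```text
time_s: 12.78
tcp_pos: [0.6098, -0.1455, 0.0995]
ee_rot: [[0.889, 0.182, 0.421], [0.165, -0.983, 0.075], [0.428, 0.003, -0.904]]
wrist_force: [0.5, -0.0, 1.0]
gripper_width: 0.186
```

```bash
python3 -c "
from h import *
go(finM-.026*nn,RS)"
```

```text
t 12.7833 pos [ 0.6098 -0.1455  0.0995] F [ 0.4542 -0.0164  1.0329] grip 0.18583050842082952
shift [-0.0081 -0.0011  0.0043] len 0.009228797128937895 rows 0.2307199282234474 per row [-0.0081 -0.0011  0.0043]
turn [ 0.1201 -0.3341  0.1258] rows 0.05380577996346902 per row [ 0.1201 -0.3341  0.1258]
```

{"api": "carry_out", "payload": {"commands": [[[0, 0, -0.004], [0, 0, 0], 0.0], [[0, 0, -0.005], [0, 0, 0], 0.0], [[0, 0, -0.006], [0, 0, 0], 0.0], [[0, 0, -0.008], [0, 0, 0], 0.0], [[0, 0, -0.01], [0, 0, 0], 0.0], [[0, 0, -0.01], [0, 0, 0], 0.0]]}}

```text
time_s: 13.28
tcp_pos: [0.5874, -0.1483, 0.1361]
ee_rot: [[0.893, 0.181, 0.411], [0.164, -0.983, 0.076], [0.418, -0.001, -0.908]]
wrist_force: [-0.2, 0.1, -1.0]
gripper_width: 0.181
```

```bash
python3 -c "
from h import *
go([.55,-.15,.225],RL)
c=cam('wrist');cv2.imwrite('pics/10.png',c['img'][:,:,::-1])"
```

```text
t 13.2833 pos [ 0.5874 -0.1483  0.1361] F [-0.1841  0.0645 -0.9852] grip 0.1809839684530094
shift [ 0.0035 -0.0052 -0.0963] len 0.0964965600851494 rows 2.412414002128735 per row [ 0.0012 -0.0017 -0.0321]
turn [ -2.725  -24.6368  12.2265] rows 3.9483539736263613 per row [-0.6812 -6.1592  3.0566]
```

View pics/10.png

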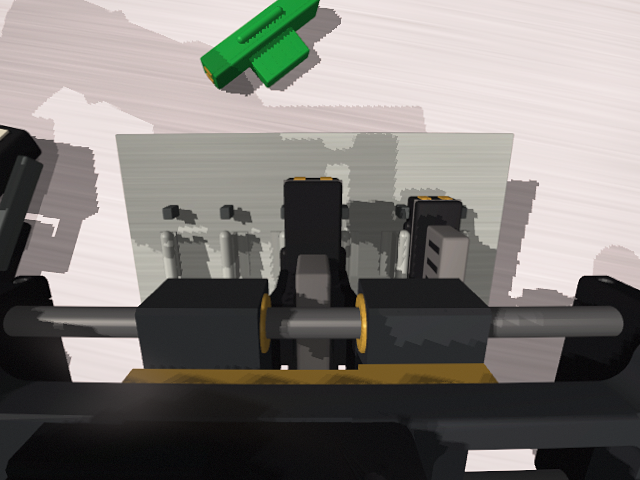

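{"api": "carry_out", "payload": {"commands": [[[0.001, -0.001, -0.02], [0, 0, 0], 0.0], [[0.001, -0.001, -0.025], [0, 0, 0], 0.0], [[0.001, -0.001, -0.025], [0, 0, 0], 0.0], [[0, -0.001, -0.025], [0, 0, 0], 0.0], [[0, 0, 0], [-0.5, -5, 2.4], 0.0], [[0, 0, 0], [-0.5, -5, 2.4], 0.0], [[0, 0, 0], [-0.5, -5, 2.4], 0.0], [[0, 0, 0], [-0.5, -5, 2.4], 0.0], [[0, 0, 0], [-0.5, -4.8, 2.4], 0.0], [[0, 0, 0], [0, 0, 0], 0.0]]}}

```text
time_s: 14.17
tcp_pos: [0.5423, -0.1534, 0.2413]
ee_rot: [[0.999, -0.046, -0.004], [-0.046, -0.999, -0.001], [-0.004, 0.001, -1.0]]
wrist_force: [0.5, -0.2, -1.6]
gripper_width: 0.181
```

```bash
python3 -c "
from h import *
go(bayR+.015*lx+[0,0,.19],RL)"
```

```text
t 14.1667 pos [ 0.5423 -0.1534  0.2413] F [ 0.5439 -0.2115 -1.5787] grip 0.1807487141236917
shift [-0.0351 -0.4012  0.0229] len 0.40335869714708195 rows 10.083967428677049 per row [-0.0032 -0.0365  0.0021]
turn [ 0.0781  0.2528 -0.6179] rows 0.09602329350711762 per row [ 0.0781  0.2528 -0.6179]
```

{"api": "carry_out", "payload": {"commands": [[[-0.003, -0.015, 0], [0, 0, 0], 0.0], [[-0.003, -0.03, 0], [0, 0, 0], 0.0], [[-0.003, -0.037, 0], [0, 0, 0], 0.0], [[-0.003, -0.04, 0.0], [0, 0, 0], 0.0], [[-0.003, -0.04, 0], [0, 0, 0], 0.0], [[-0.003, -0.04, 0], [0, 0, 0], 0.0], [[-0.003, -0.04, 0], [0, 0, 0], 0.0], [[-0.003, -0.04, 0], [0, 0, 0], 0.0], [[-0.003, -0.04, 0], [0, 0, 0], 0.0], [[-0.003, -0.04, 0.005], [0, 0, 0], 0.0], [[-0.002, -0.025, 0.005], [0, 0, 0], 0.0], [[0, 0, 0], [0, 0, 0], 0.0]]}}

```text
time_s: 15.17
tcp_pos: [0.5245, 0.2483, 0.2374]
ee_rot: [[0.999, -0.047, 0.022], [-0.047, -0.999, 0.018], [0.021, -0.019, -1.0]]
wrist_force: [-0.2, 0.1, -2.2]
gripper_width: 0.184
```

```bash
python3 -c "
from h import *
go(bayR+.015*lx+[0,0,.075],RL)
c=cam('wrist');cv2.imwrite('pics/11.png',c['img'][:,:,::-1])"
```

```text
t 15.1667 pos [0.5245 0.2483 0.2374] F [-0.1803  0.0504 -2.2336] grip 0.18380519659631928
shift [-0.0019  0.0018  0.1344] len 0.13438278600575992 rows 3.359569650143998 per row [-0.0005  0.0004  0.0336]
turn [-1.0712 -1.2324 -0.7106] rows 0.254395488077977 per row [-1.0712 -1.2324 -0.7106]
```

View pics/11.png

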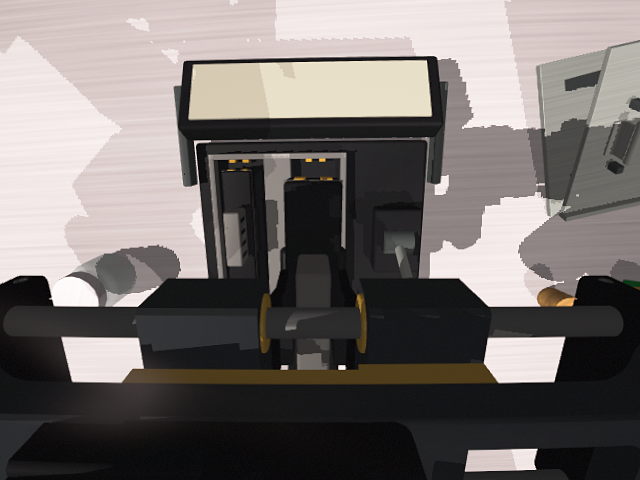

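{"api": "carry_out", "payload": {"commands": [[[-0.001, 0.001, 0.025], [-0.6, -0.6, -0.4], 0.0], [[-0.001, 0.001, 0.03], [-0.5, -0.6, -0.3], 0.0], [[0, 0, 0.03], [0, 0, 0], 0.0], [[0, 0, 0.015], [0, 0, 0], 0.0], [[0, 0, 0], [0, 0, 0], 0.0]]}}

```text
time_s: 15.63
tcp_pos: [0.5241, 0.2421, 0.1403]
ee_rot: [[0.999, -0.035, 0.011], [-0.035, -0.999, 0.008], [0.011, -0.008, -1.0]]
wrist_force: [-0.4, -0.5, -2.2]
gripper_width: 0.181
```

```bash
python3 -c "
from h import *
go(bayR+.015*lx+[0,0,.032],RL)
c=cam('wrist');cv2.imwrite('pics/12.png',c['img'][:,:,::-1])"
```

```text
t 15.6333 pos [0.5241 0.2421 0.1403] F [-0.3894 -0.4568 -2.1764] grip 0.18084165172091402
shift [ 0.0003 -0.0062  0.0804] len 0.08059650931595833 rows 2.0149127328989582 per row [ 0.0001 -0.0021  0.0268]
turn [-0.471  -0.6286  0.0047] rows 0.11221743479524993 per row [-0.471  -0.6286  0.0047]
```

View pics/12.png

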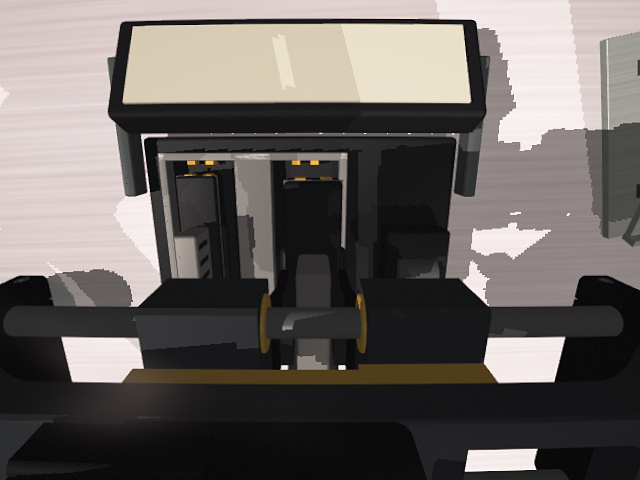

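{"api": "carry_out", "payload": {"commands": [[[0, -0.006, 0.012], [-0.5, -0.6, 0], 0.0], [[0, 0, 0.015], [0, 0, 0], 0.0], [[0, 0, 0.01], [0, 0, 0], 0.0], [[0, 0, 0], [0, 0, 0], 0.0]]}}

```text
time_s: 16.02
tcp_pos: [0.5288, 0.249, 0.109]
ee_rot: [[0.999, -0.037, 0.011], [-0.037, -0.999, 0.007], [0.011, -0.007, -1.0]]
wrist_force: [-0.7, 0.3, -2.2]
gripper_width: 0.181
```

```bash
python3 -c "
from h import *
go(bayR+.015*lx+[0,0,.032],RL)
c=cam('wrist');cv2.imwrite('pics/13.png',c['img'][:,:,::-1])
i=cam('top')['img'][:,:,::-1];i=cv2.resize(i[200:320,170:320],None,fx=5,fy=5,interpolation=cv2.INTER_CUBIC);cv2.imwrite('pics/13t.png',cv2.convertScaleAbs(i,alpha=1.6))
"
```

```text
t 16.0167 pos [0.5288 0.249  0.109 ] F [-0.7219  0.2755 -2.179 ] grip 0.18071231859522935
shift [-0.0039  0.0005  0.0489] len 0.049089727132898234 rows 1.2272431783224558 per row [-0.0019  0.0002  0.0245]
turn [-0.4074 -0.6369 -0.0977] rows 0.10890568117355039 per row [-0.4074 -0.6369 -0.0977]
```

View pics/13.png

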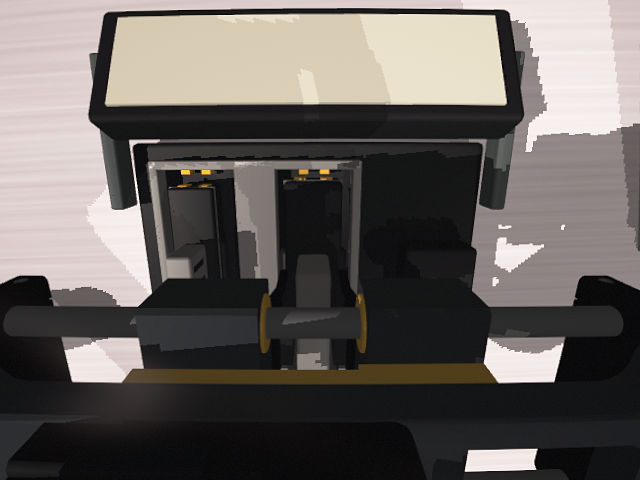

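View pics/13t.png

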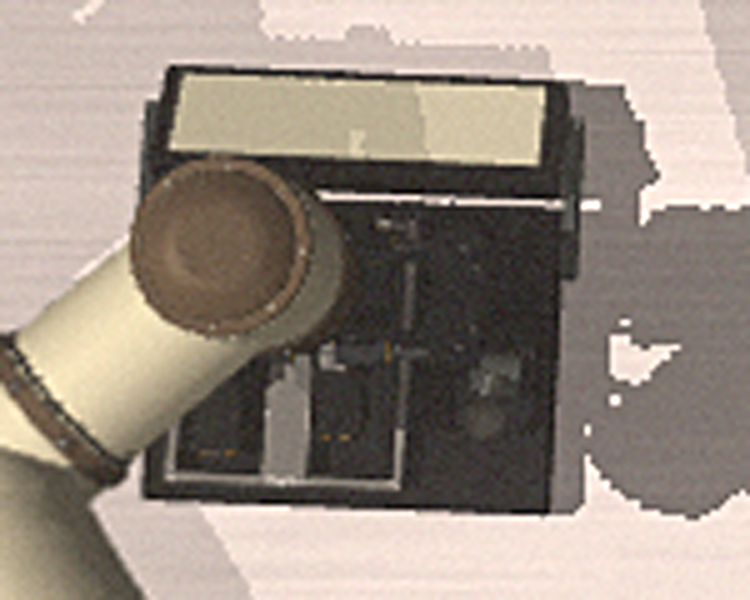

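{"api": "carry_out", "payload": {"commands": [[[-0.003, 0, 0.01], [-0.4, -0.6, 0], 0.0], [[0, 0, 0.01], [0, 0, 0], 0.0], [[0, 0, 0.008], [0, 0, 0], 0.0], [[0, 0, 0.006], [0, 0, 0], 0.0], [[0, 0, 0], [0, 0, 0], 0.0]]}}

```text
time_s: 16.53
tcp_pos: [0.5283, 0.2513, 0.0762]
ee_rot: [[0.999, -0.035, 0.007], [-0.035, -0.999, 0.004], [0.007, -0.005, -1.0]]
wrist_force: [-0.2, -0.6, -2.6]
gripper_width: 0.184
```

```bash
python3 -c "
from h import *
go(bayR+.015*lx+[0,0,.032],RL)
c=cam('wrist');cv2.imwrite('pics/14.png',c['img'][:,:,::-1])"
```

```text
t 16.5333 pos [0.5283 0.2513 0.0762] F [-0.1917 -0.5643 -2.5942] grip 0.18437374371007015
shift [-0.0028  0.0025  0.0162] len 0.016635961352249665 rows 0.4158990338062416 per row [-0.0028  0.0025  0.0162]
turn [-0.2584 -0.3841 -0.0215] rows 0.06620701355316586 per row [-0.2584 -0.3841 -0.0215]
```

View pics/14.png

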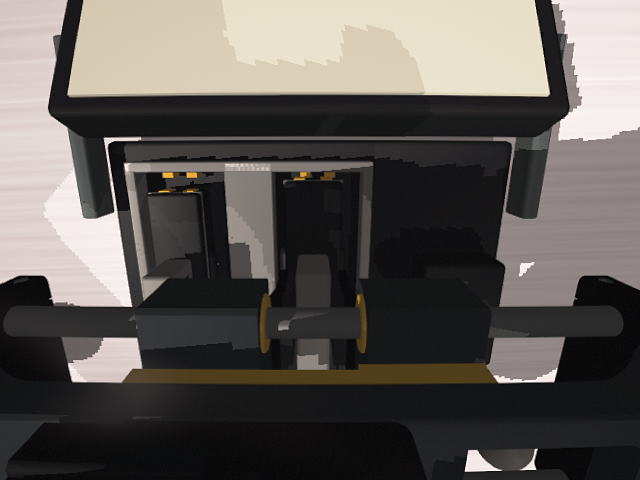

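{"api": "carry_out", "payload": {"commands": [[[-0.004, 0.002, 0.005], [-0.3, -0.4, 0], 0.0], [[-0.001, 0, 0.004], [0, 0, 0], 0.0], [[0, 0, 0], [0, 0, 0], 0.0]]}}

```text
time_s: 16.83
tcp_pos: [0.5234, 0.2496, 0.0672]
ee_rot: [[0.999, -0.035, 0.0], [-0.035, -0.999, -0.001], [0.0, 0.001, -1.0]]
wrist_force: [-0.0, 1.0, -1.6]
gripper_width: 0.181
```

```bash
python3 -c "
from h import *
go(bayR+.015*lx+[0,0,.032],RL)"
```

```text
t 16.8333 pos [0.5234 0.2496 0.0672] F [-0.0481  1.0272 -1.6412] grip 0.18122267819740567
shift [0.0021 0.0006 0.0072] len 0.007467967166070485 rows 0.18669917915176212 per row [0.0021 0.0006 0.0072]
turn [ 0.0383 -0.0193  0.0001] rows 0.006125056623355241 per row [ 0.0383 -0.0193  0.0001]
```

{"api": "carry_out", "payload": {"commands": [[[0, 0, 0.003], [0, 0, 0], 0.0], [[0, 0, 0.002], [0, 0, 0], 0.0], [[0, 0, 0.001], [0, 0, 0], 0.0]]}}

```text
time_s: 17.08
tcp_pos: [0.5236, 0.2498, 0.0611]
ee_rot: [[0.999, -0.035, 0.001], [-0.035, -0.999, -0.0], [0.001, -0.0, -1.0]]
wrist_force: [0.0, -0.2, -2.1]
gripper_width: 0.177
```

{"api": "carry_out", "payload": {"commands": [[[0, 0, 0.001], [0, 0, 0], 0.0], [[0, 0, 0.001], [0, 0, 0], 0.0]]}}

```text
time_s: 17.25
tcp_pos: [0.5237, 0.2499, 0.0601]
ee_rot: [[0.999, -0.034, 0.001], [-0.034, -0.999, -0.0], [0.001, 0.0, -1.0]]
wrist_force: [-5.6, 0.2, 9.0]
gripper_width: 0.184
```

{"api": "carry_out", "payload": {"commands": [[[0, 0, 0], [0, 0, 0], 0.03], [[0, 0, 0], [0, 0, 0], 0.045], [[0, 0, 0], [0, 0, 0], 0.05], [[0, 0, 0], [0, 0, 0], 0.05], [[0, 0, -0.01], [0, 0, 0], 0.05], [[0, 0, -0.025], [0, 0, 0], 0.05], [[0, 0, -0.04], [0, 0, 0], 0.05], [[0, 0, -0.04], [0, 0, 0], 0.05], [[0, 0, -0.04], [0, 0, 0], 0.05], [[0, 0, 0], [0, 0, 0], 0.0]]}}

```text
time_s: 18.08
tcp_pos: [0.5243, 0.2491, 0.2242]
ee_rot: [[0.999, -0.034, 0.002], [-0.034, -0.999, -0.003], [0.002, 0.003, -1.0]]
wrist_force: [1.1, 0.6, 0.6]
gripper_width: 0.547
```

```bash
python3 -c "
from h import *
go([.42,.163,.2],RL)
for n in ['wrist','side','top']:
    c=cam(n);i=c['img'][:,:,::-1]
    if n=='side': i=cv2.convertScaleAbs(cv2.resize(i[150:290,150:330],None,fx=4,fy=4,interpolation=cv2.INTER_CUBIC),alpha=2)
    cv2.imwrite(f'pics/15{n}.png',i)"
```

```text
t 18.0833 pos [0.5243 0.2491 0.2242] F [1.1422 0.5871 0.5838] grip 0.5469299104878463
shift [-0.1014  0.0895  0.0243] len 0.13737531006056525 rows 3.434382751514131 per row [-0.0253  0.0224  0.0061]
turn [ 0.1905 -0.1328  0.0775] rows 0.03497071790146498 per row [ 0.1905 -0.1328  0.0775]
```

View pics/15wrist.png

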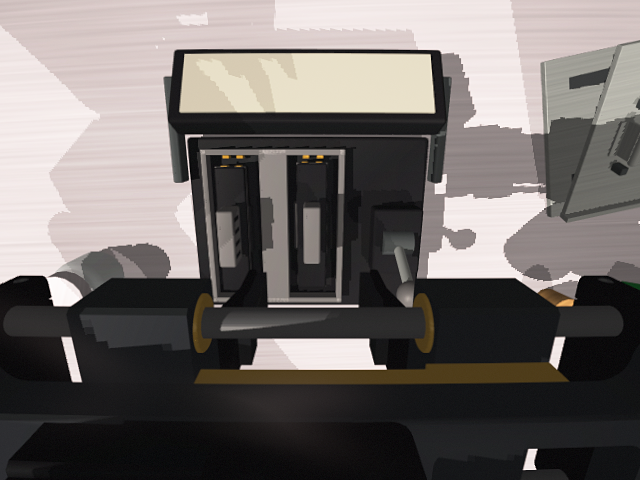

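View pics/15side.png

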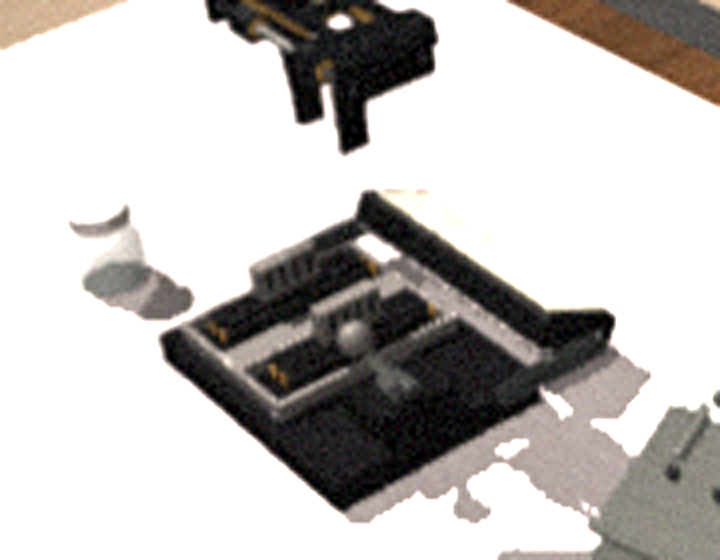

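{"api": "carry_out", "payload": {"commands": [[[-0.028, 0.022, 0], [0, 0, 0], 0.0], [[-0.028, 0.022, 0], [0, 0, 0], 0.0], [[-0.028, 0.022, 0], [0, 0, 0], 0.0], [[-0.028, 0.02, 0], [0, 0, 0], 0.0], [[0, 0, 0.02], [0, 0, 0], 0.0], [[0, 0, 0.02], [0, 0, 0], 0.0], [[0, 0, 0], [0, 0, 0], 0.0]]}}

```text
time_s: 18.82
tcp_pos: [0.3932, 0.1559, 0.166]
ee_rot: [[0.999, -0.037, -0.03], [-0.038, -0.999, -0.023], [-0.029, 0.025, -0.999]]
wrist_force: [-0.5, 1.4, -0.8]
gripper_width: 0.019
```

```bash
python3 -c "
from h import *
go([.415,.1645,.1],RL)
c=cam('wrist');cv2.imwrite('pics/16.png',c['img'][:,:,::-1])
t=cam('top');cv2.imwrite('pics/16t.png',cv2.convertScaleAbs(cv2.resize(t['img'][200:320,170:320,::-1],None,fx=5,fy=5,interpolation=cv2.INTER_CUBIC),alpha=1.6))
"
```

```text
t 18.8167 pos [0.3932 0.1559 0.166 ] F [-0.5242  1.3624 -0.7965] grip 0.018708925236157966
shift [ 0.0234 -0.011   0.0651] len 0.06999802591823737 rows 1.7499506479559341 per row [ 0.0117 -0.0055  0.0325]
turn [ 1.4038  1.6618 -0.1423] rows 0.31142832955620126 per row [ 1.4038  1.6618 -0.1423]
```

View pics/16.png

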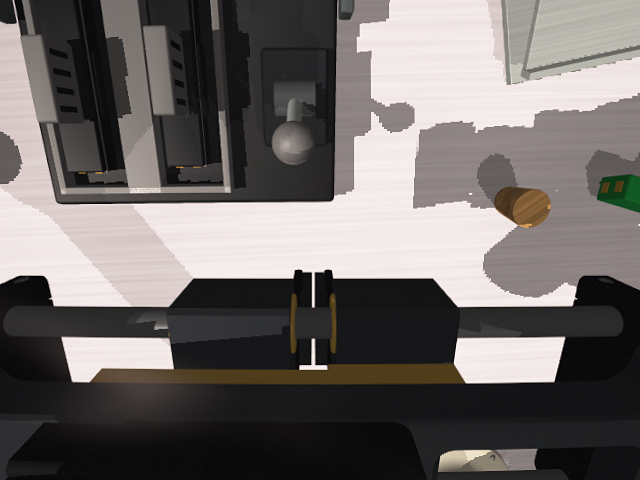

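View pics/16t.png

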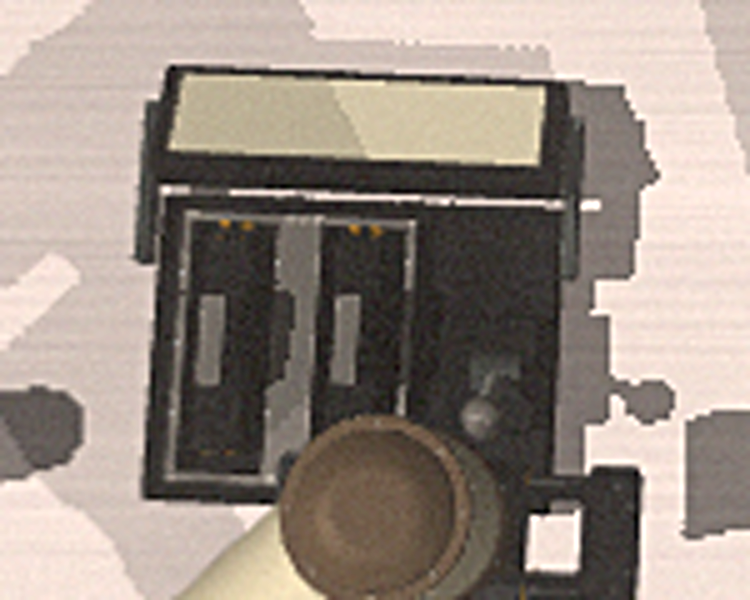

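```bash
python3 -c "
from h import *
c=cam('wrist')
for z in (.11,.115,.12): print(onz(c,(292,143),z))
go([.42,.1645,.1],RL)"
```

```text
[0.4693 0.1671 0.11  ]
[0.4694 0.1669 0.115 ]
[0.4696 0.1667 0.12  ]
t 18.9667 pos [0.3971 0.1587 0.1697] F [ 0.2391  0.9706 -0.2023] grip 0.0016389409009916862
shift [ 0.0241 -0.0081  0.0691] len 0.07360181496474602 rows 1.8400453741186504 per row [ 0.0121 -0.004   0.0345]
turn [ 1.1467  1.2347 -0.065 ] rows 0.24090719280255124 per row [ 1.1467  1.2347 -0.065 ]
```

{"api": "carry_out", "payload": {"commands": [[[0.008, -0.005, 0.02], [1.1, 1.2, 0], 0.0], [[0.008, -0.004, 0.025], [0, 0, 0], 0.0], [[0, 0, 0.02], [0, 0, 0], 0.0], [[0, 0, 0], [0, 0, 0], 0.0]]}}

```text
time_s: 19.3
tcp_pos: [0.4197, 0.1715, 0.1072]
ee_rot: [[0.999, -0.034, 0.011], [-0.034, -0.999, 0.007], [0.011, -0.007, -1.0]]
wrist_force: [-1.2, -0.1, -0.9]
gripper_width: 0.009
```

```bash
python3 -c "
from h import *
go([.42,.166,.1],RL)"
```

```text
t 19.3 pos [0.4197 0.1715 0.1072] F [-1.1604 -0.0917 -0.8691] grip 0.00922411692184233
shift [0.0004 0.0056 0.0072] len 0.009097250502544075 rows 0.22743126256360188 per row [0.0004 0.0056 0.0072]
turn [-0.4164 -0.6063  0.0371] rows 0.1052025664112446 per row [-0.4164 -0.6063  0.0371]
```

Correct, then push in +x.

{"api": "carry_out", "payload": {"commands": [[[0, 0.006, 0.007], [-0.4, -0.6, 0], 0.0], [[0.008, 0, 0], [0, 0, 0], 0.0], [[0.01, 0, 0], [0, 0, 0], 0.0], [[0.01, 0, 0], [0, 0, 0], 0.0]]}}

```text
time_s: 19.63
tcp_pos: [0.4507, 0.1655, 0.1028]
ee_rot: [[1.0, -0.031, 0.001], [-0.031, -1.0, 0.0], [0.001, -0.0, -1.0]]
wrist_force: [-2.1, -1.7, 2.0]
gripper_width: 0.003
```

```bash
python3 -c "
from h import *
go([.512,.1635,.1],RL)
c=cam('wrist');cv2.imwrite('pics/17.png',c['img'][:,:,::-1])"
```

```text
t 19.6333 pos [0.4507 0.1655 0.1028] F [-2.1339 -1.658   1.9513] grip 0.0031644364069786306
shift [0.0613 0.0001 0.0028] len 0.06138187486451288 rows 1.5345468716128219 per row [0.0307 0.0001 0.0014]
turn [-0.002  -0.0503  0.2164] rows 0.031744809794943325 per row [-0.002  -0.0503  0.2164]
```

View pics/17.png

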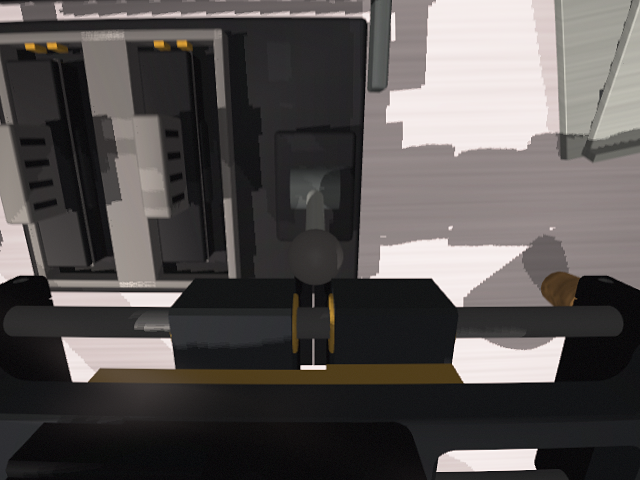

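Knob (315,256) is squarely in front of the fingers (x≈314). Push on.

{"api": "carry_out", "payload": {"commands": [[[0.009, 0, 0], [0, 0, 0], 0.0], [[0.009, 0, 0], [0, 0, 0], 0.0], [[0.009, 0, 0], [0, 0, 0], 0.0], [[0.009, 0, 0], [0, 0, 0], 0.0], [[0.009, 0, 0], [0, 0, 0], 0.0]]}}

```text
time_s: 20.1
tcp_pos: [0.5022, 0.1639, 0.1054]
ee_rot: [[0.999, -0.034, 0.004], [-0.034, -0.999, 0.002], [0.004, -0.003, -1.0]]
wrist_force: [-1.3, 0.1, -0.7]
gripper_width: 0.006
```

```bash
python3 -c "
from h import *
go([.515,.1635,.1],RL)
c=cam('wrist');cv2.imwrite('pics/18.png',c['img'][:,:,::-1])"
```

```text
t 20.1 pos [0.5022 0.1639 0.1054] F [-1.3341  0.1369 -0.653 ] grip 0.005944133594591707
shift [0.0128 0.     0.0055] len 0.01390332254935378 rows 0.3475830637338445 per row [0.0128 0.     0.0055]
turn [-0.1486 -0.2528  0.0725] rows 0.04314702999465801 per row [-0.1486 -0.2528  0.0725]
```

View pics/18.png

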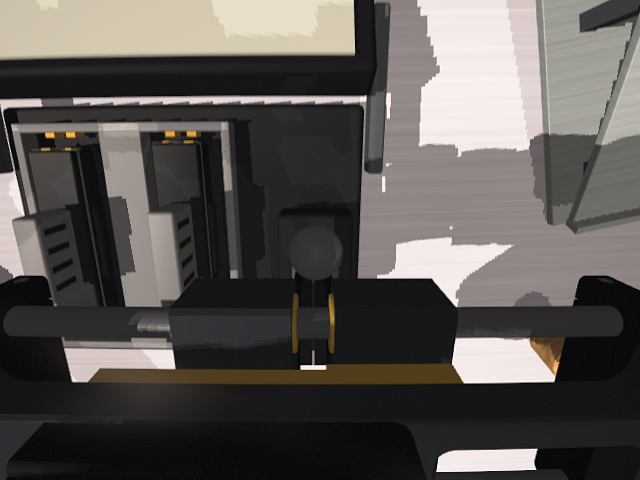

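{"api": "carry_out", "payload": {"commands": [[[0.006, 0, 0.002], [0, 0, 0], 0.0], [[0.005, 0, 0.002], [0, 0, 0], 0.0], [[0.003, 0, 0.001], [0, 0, 0], 0.0]]}}

```text
time_s: 20.4
tcp_pos: [0.5067, 0.1614, 0.1]
ee_rot: [[0.999, -0.038, -0.022], [-0.038, -0.999, -0.005], [-0.022, 0.005, -1.0]]
wrist_force: [-10.6, 6.1, 8.8]
gripper_width: 0.005
```

{"api": "carry_out", "payload": {"commands": [[[0.003, 0, 0], [0, 0, 0], 0.0], [[0.003, 0, 0], [0, 0, 0], 0.0]]}}

```text
time_s: 20.57
tcp_pos: [0.5066, 0.1614, 0.0998]
ee_rot: [[0.999, -0.038, -0.035], [-0.038, -0.999, -0.006], [-0.035, 0.007, -0.999]]
wrist_force: [-10.5, 3.5, 9.2]
gripper_width: 0.006
```

```bash
python3 -c "
from h import *
go([.515,.1635,.1],RL)
i=cam('side')['img'][:,:,::-1];cv2.imwrite('pics/19.png',cv2.convertScaleAbs(cv2.resize(i[150:290,150:330],None,fx=4,fy=4,interpolation=cv2.INTER_CUBIC),alpha=2))"
```

```text
t 20.5667 pos [0.5066 0.1614 0.0998] F [-10.5141   3.4939   9.1825] grip 0.005566325728692071
shift [ 0.0083 -0.0024 -0.0005] len 0.008687941709322956 rows 0.21719854273307387 per row [ 0.0083 -0.0024 -0.0005]
turn [ 0.4187  1.9921 -0.1619] rows 0.2917198093441325 per row [ 0.4187  1.9921 -0.1619]
```

View pics/19.png

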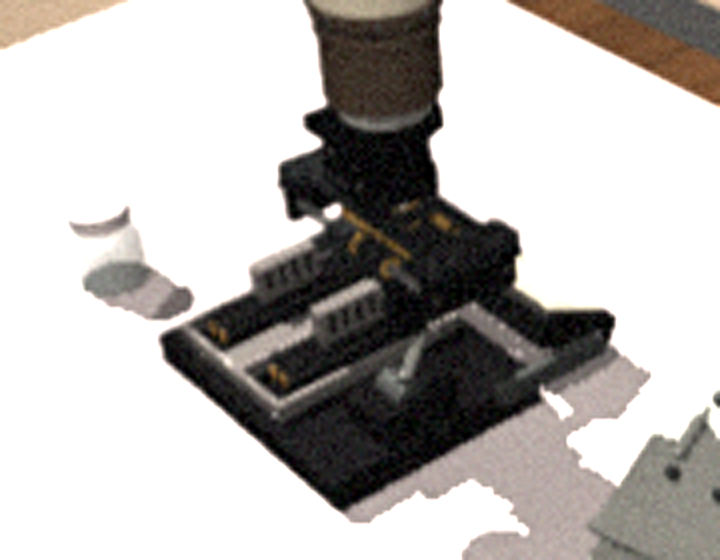

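{"api": "carry_out", "payload": {"commands": [[[-0.015, 0, 0], [0, 0, 0], 0.0], [[-0.03, 0, 0], [0, 1, 0], 0.0], [[-0.035, 0, -0.02], [0, 1, 0], 0.0], [[-0.035, 0, -0.02], [0, 0, 0], 0.0], [[-0.02, 0, -0.03], [0, 0, 0], 0.0], [[0, 0, 0], [0, 0, 0], 0.0]]}}

```text
time_s: 21.12
tcp_pos: [0.371, 0.1688, 0.1726]
ee_rot: [[0.999, -0.037, 0.004], [-0.037, -0.999, -0.006], [0.004, 0.006, -1.0]]
wrist_force: [1.0, 0.6, 0.2]
gripper_width: 0.007
```

```bash
python3 -c "
from h import *
go([.4,.1635,.15],RL)
c=cam('wrist');cv2.imwrite('pics/20.png',c['img'][:,:,::-1])
i=cam('side')['img'][:,:,::-1];cv2.imwrite('pics/20s.png',i)
i=cam('top')['img'][:,:,::-1];cv2.imwrite('pics/20t.png',i)
cv2.imwrite('pics/20sc.png',cv2.convertScaleAbs(cv2.resize(cv2.imread('pics/20s.png')[180:280,180:320],None,fx=5,fy=5,interpolation=cv2.INTER_CUBIC),alpha=2))
cv2.imwrite('pics/20tc.png',cv2.convertScaleAbs(cv2.resize(i[205:310,185:310],None,fx=5.5,fy=5.5,interpolation=cv2.INTER_CUBIC),alpha=1.8))
"
```

```text
t 21.1167 pos [0.371  0.1688 0.1726] F [1.0091 0.5712 0.1594] grip 0.00666091259539709
shift [0.0291 0.0041 0.0227] len 0.03715653908482794 rows 0.9289134771206985 per row [0.0291 0.0041 0.0227]
turn [ 0.3389 -0.2536 -0.1365] rows 0.0635397170638161 per row [ 0.3389 -0.2536 -0.1365]
```

View pics/20sc.png

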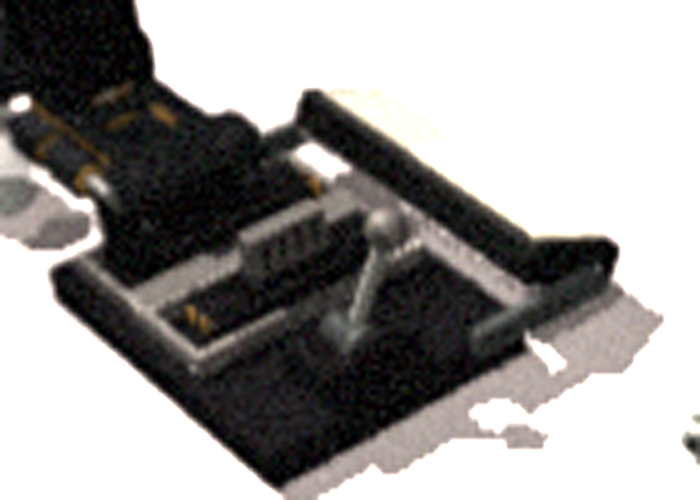

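View pics/20tc.png

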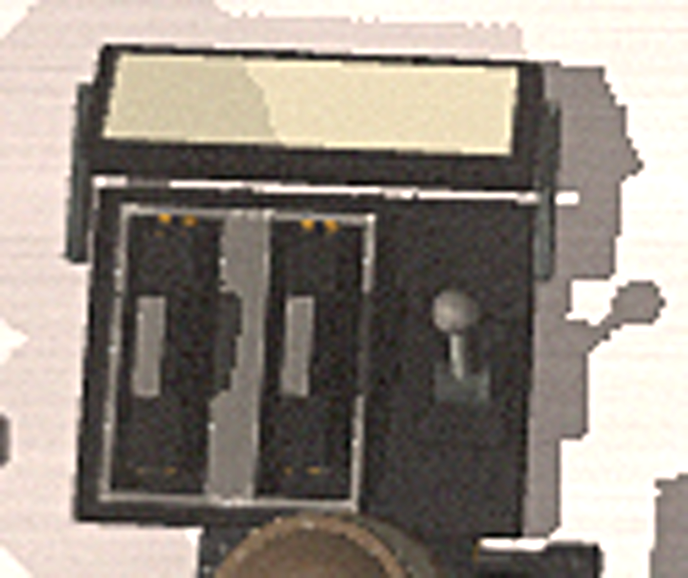

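View pics/20.png

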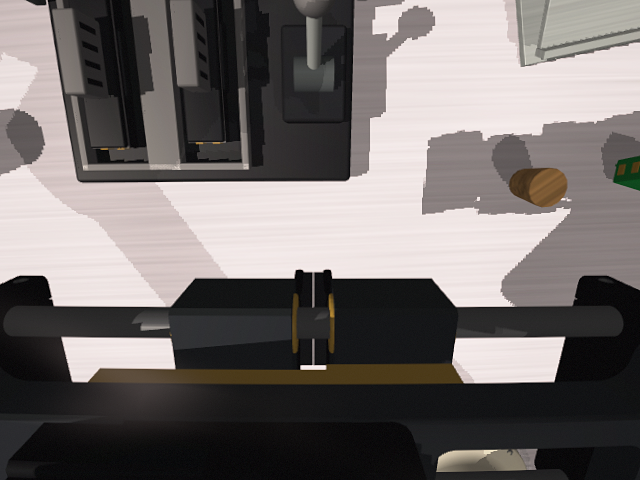

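View pics/20t.png

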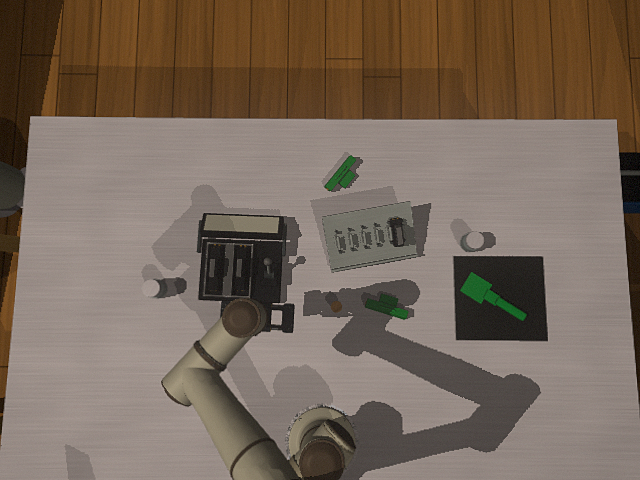

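Check knob position vs. the pivot to see whether it is fully over.

```bash
python3 -c "
from h import *
t=cam('top');s=cam('side')
L=lambda x,y:(185+x/5.5-.4,205+y/5.5-.4); SL=lambda x,y:(180+x/5-.4,180+y/5-.4)
S0=lambda x,y:(180+x/6-.4,190+y/6-.4)
k1=tri(t,L(455,311),s,SL(387,229)); k0=tri(t,L(445,432),s,S0(352,265)); b=tri(t,L(463,383),s,SL(345,330))
print(k0,k1,b)
d=np.linalg.norm(k1[0]-k0[0]);print(d)
"
```

```text
(array([0.4641, 0.1655, 0.1123]), np.float64(0.00043731302489289205)) (array([0.5286, 0.1618, 0.1097]), np.float64(0.0008096145770286224)) (array([0.4928, 0.1631, 0.0545]), np.float64(0.0031124474261126915))
0.06462824052157937
```

```bash
python3 -c "
from h import *
go([.48,.1625,.105],RL)"
```

```text
t 21.3667 pos [0.3712 0.167  0.1669] F [ 0.2389 -0.6505  0.4013] grip 0.007088897530314154
shift [ 0.1092 -0.0009  0.0614] len 0.12527582779665444 rows 3.131895694916361 per row [ 0.0273 -0.0002  0.0153]
turn [ 0.8049  0.2549 -0.3959] rows 0.13321092853553246 per row [ 0.8049  0.2549 -0.3959]
```

{"api": "carry_out", "payload": {"commands": [[[0.027, 0, 0.015], [0.8, 0.3, -0.4], 0.0], [[0.027, 0, 0.015], [0, 0, 0], 0.0], [[0.027, 0, 0.015], [0, 0, 0], 0.0], [[0.02, 0, 0.012], [0, 0, 0], 0.0], [[0, 0, 0], [0, 0, 0], 0.0]]}}

```text
time_s: 21.78
tcp_pos: [0.4793, 0.1621, 0.1026]
ee_rot: [[0.999, -0.036, -0.002], [-0.036, -0.999, -0.002], [-0.002, 0.002, -1.0]]
wrist_force: [-0.5, 0.2, -0.7]
gripper_width: 0.007
```

```bash
python3 -c "
from h import *
go([.495,.1625,.103],RL)"
```

```text
t 21.7833 pos [0.4793 0.1621 0.1026] F [-0.4532  0.1524 -0.725 ] grip 0.006925972452877371
shift [ 0.0157 -0.001  -0.0004] len 0.01574610805334801 rows 0.3936527013337002 per row [ 0.0157 -0.001  -0.0004]
turn [ 0.1237  0.1168 -0.0377] rows 0.02488857670346494 per row [ 0.1237  0.1168 -0.0377]
```

{"api": "carry_out", "payload": {"commands": [[[0.012, -0.001, 0], [0, 0, 0], 0.0], [[0.008, 0, 0], [0, 0, 0], 0.0], [[0.006, 0, 0], [0, 0, 0], 0.0]]}}

```text
time_s: 22.03
tcp_pos: [0.5056, 0.1592, 0.0967]
ee_rot: [[0.999, -0.04, -0.013], [-0.04, -0.999, -0.009], [-0.012, 0.009, -1.0]]
wrist_force: [-3.7, 2.0, 4.3]
gripper_width: 0.005
```

{"api": "carry_out", "payload": {"commands": [[[0.005, 0, 0], [0, 0, 0], 0.0], [[0.005, 0, 0], [0, 1, 0], 0.0]]}}

```text
time_s: 22.2
tcp_pos: [0.5063, 0.1585, 0.0958]
ee_rot: [[0.999, -0.044, -0.018], [-0.044, -0.999, -0.013], [-0.018, 0.014, -1.0]]
wrist_force: [-23.5, 11.6, 19.4]
gripper_width: 0.007
```

{"api": "carry_out", "payload": {"commands": [[[-0.01, 0, 0], [0, 0, 0], 0.0], [[-0.03, 0, 0], [0, 1, 0], 0.0], [[-0.035, 0, -0.02], [0, 0, 0], 0.0], [[-0.035, 0, -0.03], [0, 0, 0], 0.0], [[-0.02, 0, -0.03], [0, 0, 0], 0.0], [[0, 0, 0], [0, 0, 0], 0.0]]}}

```text
time_s: 22.7
tcp_pos: [0.3734, 0.1644, 0.1748]
ee_rot: [[0.999, -0.045, -0.006], [-0.045, -0.999, -0.017], [-0.005, 0.017, -1.0]]
wrist_force: [1.5, -0.8, -0.1]
gripper_width: 0.004
```

```bash
python3 -c "
from h import *
print(r.sense()['wrist_force'],r.sense()['tcp_pos'])
i=cam('top')['img'][:,:,::-1];cv2.imwrite('pics/21t.png',cv2.convertScaleAbs(cv2.resize(i[205:310,185:310],None,fx=5.5,fy=5.5,interpolation=cv2.INTER_CUBIC),alpha=1.8))
i=cam('side')['img'][:,:,::-1];cv2.imwrite('pics/21s.png',i)
"
```

```text
[ 1.4703 -0.8197 -0.1479] [0.3734 0.1644 0.1748]
```

View pics/21t.png

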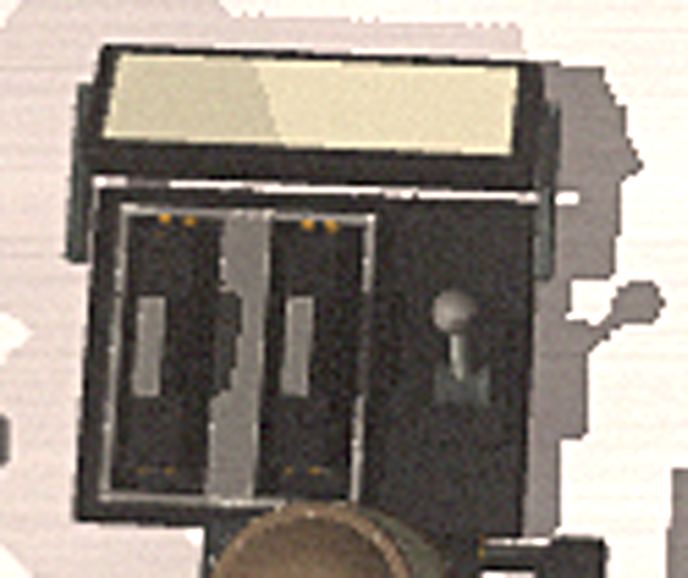

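View pics/21s.png

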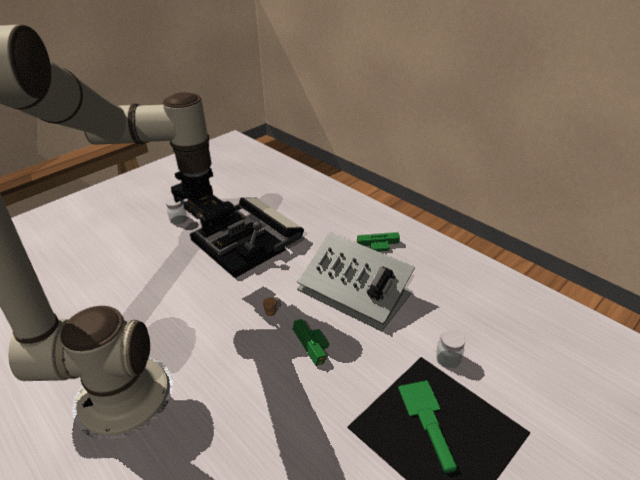

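The knob hasn't moved (455,311), so the lever is on its stop. Both packs lie in their bays, the short pack is still clipped, and the bystanders haven't moved. Handing in.

```bash
python3 -c "
from h import *
print(workorder.finish_job())"
```

```text
the job is handed in; nothing more can be done
None
```

Both long packs are in the lamp, the switch is over, and I handed the job in at about 23 s of the 67 s allowed.

**What I did:** I pulled the left-hand long pack square off the strip and lowered it into the left bay until it touched the floor, then released it. I then did the same with the middle long pack into the right bay. With both bays filled, I pushed the toggle over in +x with the shut fingers.

**Last checks:**
- **Packs:** the last top picture shows both packs in their bays, fins up. Each touched down at the height expected for the bay floor. The second took about 11 N on the floor, plus 5.6 N sideways, before release.
- **Switch:** a second, firmer push met a stop at the same place, at about 23 N along x and 33 N in all. The knob did not move between the two final top pictures.
- **Rest of the scene:** the short pack is still in its clip, and the jars, cork and scraper look unmoved. The gripper was clear of everything.

**What disagreed or is uncertain:**
- Heights from the two fixed cameras came out about 5 mm low, so I used the heights given in the task instead.
- I gripped the second pack about 8 mm off its centre. I meant 5 mm, to keep the gripper clear of the switch; the lift and placing were not affected.
- The switch angle can't be read directly. The knob's swing works out to about 0.96 to 1.0 rad, so calling it fully over rests mainly on the stop it met.

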